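Close the carton layer and show its lot plate to the code reader

ROBOT

A 7-joint arm with a two-finger parallel gripper is mounted at the origin on the work surface. World frame = base frame: x ahead of the robot, y to its left, z up, the work surface at z = 0. Lengths are in m, angles in rad, forces in N, time in s.
With the tool pointing down it reaches from about 0.4 to 0.9 m from the base axis. Payload 5.6 kg.
Tool frame: the origin (TCP) lies at the very end of the fingers, on their centre line; the grasp point (between the pads) lies robot.hold_point_z behind it (robot.hold_point_z is the distance from the TCP to the grasp point, in m); y points along the fingers, x is the direction in which the jaws open and shut, and the axes are right-handed (so a half turn about y gives the same grasp; the last joint's range is limited). The gripper opens to 92 mm and grips with 3 to 60 N. Pads are 20 mm wide; open, the fingers measure 128 mm over their backs; the gripper's body (75 mm by 189 mm) begins 69 mm behind the grasp point.
Start: joints at [1.249, 0.468, -0.012, 1.603, 0.006, 1.071, -0.056], TCP at [0.179, -0.625, 0.176] pointing down, gripper open.
Joint ranges: [-2.53, 2.53], [-0.31, 2.02], [-1.57, 1.55], [0.28, 2.44], [-1.29, 4.43], [0.15, 1.84], [-2.92, 2.92]. Speed limits (rad/s): [2.57, 2.57, 3.14, 3.14, 3.14, 3.14, 3.14].

INTERFACE

Orientations are given as a unit quaternion [x, y, z, w].
In Python, from cell import robot gives the robot as it stands. The module is installed in compiled form; this text tells all that it offers.
- The arm moves only by the tool arm_command, never from a script. Its arguments are lists of equal length, an entry for each row: "linear": the shift along the tool's x, y, z in cm, a list of three; "angular": the turn, a rotation vector about the tool's x, y, z in degrees, a list of three. In form: {"linear": [[x, y, z], ...], "angular": [[rx, ry, rz], ...]}. A call has 1 to 5 rows; each row shifts and turns the commanded pose from where the row before left it, along the tool's axes as they then stand; what a row does not reach is not made up. A row lasts 1/10 s, in which the tool goes at most 50 mm and 8.59 degrees, less where a joint would pass 70% of its speed; a pose out of reach is approached as far as the arm can. A call is refused whole if a number of a shift passes 5 or a number of a turn 8.59, either way. A call with a gripper value outside its range is refused whole. "grip" is the opening, from 0 (shut) to 1 (fully open), set as the call begins (left out, the last holds). The fingers move at their own pace and stop on an object; the grip force is fixed at half the most. Time passes only in rows, so rows that do not move let the fingers close. It gives the time, the measured TCP pose, the force and the opening at its end, in the units of the state.
- robot.get_obs(): the state, without advancing time (a new reading comes with each control period).
- robot.snapshot(name): name is "scene" or "side" or "wrist"; returns a dict with "color" (420x560x3 uint8, red, green, blue), "fx", "fy", "cx", "cy" (pixels), "R" (3x3) and "t" (3): a world point X has camera coordinates R X + t; the wrist camera has in their place "T_tool_cam" (4x4, takes a point from camera to tool coordinates, whose origin is the TCP and whose axes are the tool frame's). Camera axes: x right, y down, z forward; pixel columns grow to the right and rows downward; lengths in m; the calibration is good to about 2 mm. A picture is of the moment at which its call begins: read the wrist's pose just before it. There is no depth.
- robot.hand_in(): hands the job in, once; it reports no verdict.
The state is a dict: "time": time; "joint_positions": joint angles; "dq": joint speeds; "tau": joint torques, N m; "ee_pos": TCP position; "ee_rot": TCP orientation; "ft_force": force on the tool from outside, world axes, zero at the start; "torque": the same for the moment, N m; "width": opening from 0.0 (shut) to 1.0 (fully open).
Only numpy, scipy, OpenCV 4.12 (cv2) and the standard library are available. Lean on these libraries where they do the work, as an engineer would, in place of code of your own. Each camera call takes 0.05 s, during which the arm holds its last target.

TASK

Close the layer on the plywood board: set (do not drop) the two loose cartons into its two empty places, so that the four make a square pinwheel round an open middle, each one's end facing the side of the next with just a few millimetres between. Then book the lot: take the aluminium lot plate that lies label up (with its notched end pointing away from you the notch is at the right; the other plate lies label down, is already booked and stays put) by its middle or plain half, and hold it level, label still up, with the notched label end pointing to the code reader and the label at its reading point. Finish while still holding it there, and leave everything else on the bench alone.

Things in the scene. Friction and masses are not known exactly. Their poses are not given: they have to be found in the camera images.
- board: plywood carrying board lying flat, 180 x 180 x 12 mm, fixed; origin at the centre of its underside, x and y along its edges, z up; its top is 12 mm above the bench. Cartons on it stand round its centre, leaving a hole of 50 x 50 mm in the middle of the pinwheel, which has room for a finger
- place_a (a point): middle of the place of carton_a on the board's top (27.5 mm to -x and 50 mm to -y of the board's centre, board frame), carton length along the board's x; taken at the start
- place_b (a point): middle of an empty place on the board's top (50 mm to +x, 27.5 mm to -y of the board's centre, board frame); a carton here has its length along the board's y. Nominal gap to neighbours 5 mm
- place_c (a point): middle of the place of carton_c on the board's top (27.5 mm to +x and 50 mm to +y of the board's centre, board frame), carton length along the board's x; taken at the start
- place_d (a point): middle of an empty place on the board's top (50 mm to -x, 27.5 mm to +y of the board's centre, board frame); a carton here has its length along the board's y. Nominal gap to neighbours 5 mm
- carton_a_mid (a point): closed cardboard carton, 95 (its x) x 50 (its y) x 45 mm high, about 0.18 kg; the point is its centre, half-way up (22.5 mm), x along its length; either end is the same. Already in its place on the board, loose
- carton_c_mid (a point): closed cardboard carton, 95 (its x) x 50 (its y) x 45 mm high, about 0.18 kg; the point is its centre, half-way up (22.5 mm), x along its length; either end is the same. Already in its place on the board, loose
- carton_1_mid (a point): closed cardboard carton, 95 (its x) x 50 (its y) x 45 mm high, about 0.18 kg; the point is its centre, half-way up (22.5 mm), x along its length; either end is the same. One of the two loose ones standing on the bench; either may go to either empty place
- carton_2_mid (a point): closed cardboard carton, 95 (its x) x 50 (its y) x 45 mm high, about 0.18 kg; the point is its centre, half-way up (22.5 mm), x along its length; either end is the same. One of the two loose ones standing on the bench; either may go to either empty place
- lot_plate_mid (a point): lot plate lying label up on the bench: flat aluminium plate 110 (its x) x 50 (its y) x 6 mm, 0.085 kg; the point is its centre, 3 mm above the bench. z points out of the label face (up), x to the label end. A 10 x 10 mm square notch is cut from the corner at +x, -y. The last 33 mm at the +x end are frosted matt with a small etched square code; the rest is plain metal
- lot_plate_label (a point): middle of the frosted label end, half-way through the plate: 34 mm from the plate's centre to its +x
- lot_plate_tail (a point): middle of the plate's plain end edge, 55 mm from its centre to -x
- booked_plate_mid (a point): the other lot plate, same size, lying label DOWN on the bench: the point is its centre, z up here, x to its label end; seen from above its notch is at the corner +x, +y (mirror image of lot_plate). Leave it
- reader: code reader on a bench stand, fixed: black steel base 130 (x) x 120 x 12 mm, column 246 mm high at 35 mm to +x, black reader head (60 x 52 x 44 mm) tilted 45 degrees whose window is 55 mm to -x of the origin and 185 mm up, looking down and to -x. Origin at the centre of the base's underside; it looks towards its -x
- reading_point (a point): where the reader reads: in the air 110 mm out from its window along its 45 degree line of sight, 133 mm to -x of the reader's origin and 107 mm above the bench; axes as the reader's, so a plate's label end points to the reader when the plate's x lies along +x of this frame
- coil_1: copper coil on a black former standing on the bench, diameter 56, height 40 mm; origin at the centre of its underside; bystander
- coil_2: smaller copper coil standing on the bench, diameter 48, height 36 mm; origin at the centre of its underside; bystander
- resistor_1: white ceramic resistor block lying on the bench, 48 x 10 x 10 mm; origin at the centre of its underside; bystander
- resistor_2: white ceramic resistor block like resistor_1; bystander
- screwdriver: screwdriver lying on the bench, 170 mm long; bystander
Mind the look-alikes: they are no part of the job. Leave any black or blue look-alike of the part that bears carton_2_mid alone.

How it is judged:
By the outcome, as a careful person would: the job done as asked, in the order asked, and still so for the second after the job is handed in, while the arm keeps its last pose, push and grip.
It also fails if it takes over 72 s, if anything falls off the work surface, if the arm or the gripper's body presses on something with over 40 N, if the wrist force passes 120 N, or if a joint passes its speed limit or range.

## Working session

There is one attempt and no reset: what is moved stays moved. The work goes in short steps, Python scripts to look and compute and a tool call to move; the robot and the scene stay as the last step left them, time stands still between calls to the robot, and variables do not carry over. Pictures are saved under pics/ and viewed, and the job is handed in when it is done.

Besides the shell and the picture viewer there is one more tool, called as a command line: name --argument value ..., lists and objects as JSON in quotes. arm_command: Moves the arm, as the interface text tells. Its arguments: {"type":"object","properties":{"linear":{"type":"array"},"angular":{"type":"array"},"grip":{"type":"number"}},"required":["linear","angular"]}

```bash
mkdir -p pics; ls; python3 - <<'E'
from cell import robot
import cv2
print(robot.get_obs(), robot.hold_point_z)
for n in ("scene","side","wrist"):
    s=robot.snapshot(n)
    cv2.imwrite(f"pics/{n}0.png",s["color"][:,:,::-1])
    print(n,{k:v for k,v in s.items() if k!="color"})
E
```

```text
pics
{'time': 0.0, 'joint_positions': array([ 1.24903134,  0.4683636 , -0.01160419,  1.60362816,  0.00602579,
        1.07140663, -0.05631393]), 'dq': array([-4.41627953e-04, -2.91829065e-03,  1.13095122e-03,  6.94821469e-04,
       -4.02962563e-04, -6.36848838e-04, -4.57744631e-05]), 'tau': array([ 2.11404330e-05, -5.20572245e+01, -1.29693301e-02, -2.43744332e+01,
       -5.67619025e-02,  1.71969744e-02,  1.77377729e-04]), 'ee_pos': array([ 0.17859847, -0.62429723,  0.17494736]), 'ee_rot': array([-0.56426829,  0.42623269, -0.42517362,  0.5649375 ]), 'ft_force': array([0.78811236, 0.19666565, 0.55432048]), 'torque': array([-0.00657538, -0.0017566 , -0.02984119]), 'width': 1.0006085346050453} 0.0187
scene {'fx': 461.48952723963686, 'fy': 461.48952723963686, 'cx': 282.8479547711992, 'cy': 213.8558931132694, 'R': array([[ 0.87362925,  0.486446  ,  0.01192566],
       [ 0.3575107 , -0.62505736, -0.69389437],
       [-0.33008792,  0.61046997, -0.71997805]]), 't': array([-0.44149236, -0.10100312,  1.56919538])}
side {'fx': 494.77468895922175, 'fy': 494.77468895922175, 'cx': 277.78187798979235, 'cy': 211.93293731378265, 'R': array([[-0.91634036, -0.40021366, -0.01222202],
       [-0.26292759,  0.62446655, -0.73546625],
       [ 0.30197588, -0.6707239 , -0.67745112]]), 't': array([0.45051784, 0.20817437, 1.18329884])}
wrist {'fx': 318.1195181313538, 'fy': 318.1195181313538, 'cx': 276.6538528268533, 'cy': 209.1920721081984, 'T_tool_cam': array([[ 9.99999188e-01, -8.19091924e-04,  9.76301495e-04,
        -2.31845996e-04],
       [-1.15011928e-03, -2.50081441e-01,  9.68224122e-01,
        -2.08187117e-01],
       [-5.48909674e-04, -9.68224458e-01, -2.50082180e-01,
         6.97093065e-02],
       [ 0.00000000e+00,  0.00000000e+00,  0.00000000e+00,
         1.00000000e+00]])}
```

View pics/scene0.png

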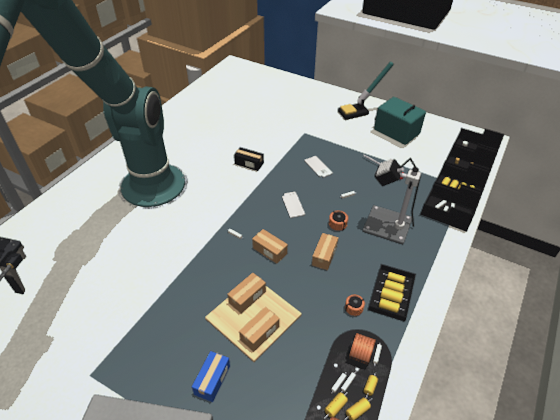

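View pics/side0.png

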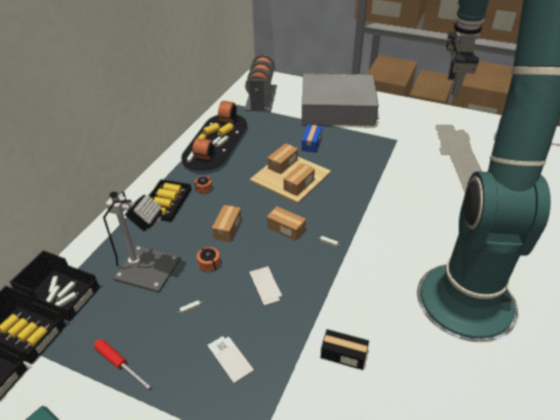

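View pics/wrist0.png

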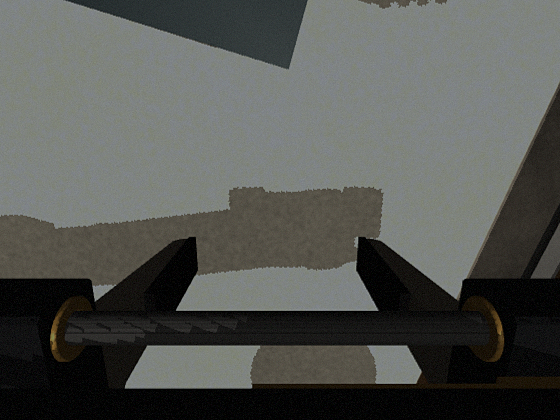

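```bash
cat > h.py <<'E'
import numpy as np,cv2
from scipy.spatial.transform import Rotation as Ro
from cell import robot
def cam(name):
    o=robot.get_obs() if name=="wrist" else None
    s=robot.snapshot(name)
    if name=="wrist":
        T=np.eye(4);T[:3,:3]=Ro.from_quat(o["ee_rot"]).as_matrix();T[:3,3]=o["ee_pos"]
        M=np.linalg.inv(T@s["T_tool_cam"]);s["R"]=M[:3,:3];s["t"]=M[:3,3]
    return s
def save(s,f):
    import pickle;pickle.dump(s,open(f,"wb"))
def load(f):
    import pickle;return pickle.load(open(f,"rb"))
def proj(s,X):
    X=np.atleast_2d(X)@s["R"].T+s["t"]
    return np.c_[s["fx"]*X[:,0]/X[:,2]+s["cx"],s["fy"]*X[:,1]/X[:,2]+s["cy"]]
def back(s,uv,z):
    uv=np.atleast_2d(np.asarray(uv,float))
    d=np.c_[(uv[:,0]-s["cx"])/s["fx"],(uv[:,1]-s["cy"])/s["fy"],np.ones(len(uv))]@s["R"]
    c=-s["R"].T@s["t"]
    return c+d*((z-c[2])/d[:,2])[:,None]
def crop(s,f,u0,v0,u1,v1,k):
    im=s["color"][v0:v1,u0:u1,::-1]
    cv2.imwrite(f,cv2.resize(im,None,fx=k,fy=k,interpolation=cv2.INTER_CUBIC))
E
python3 - <<'E'
from h import *
a=cam("scene");b=cam("side");save(a,"sc0.pkl");save(b,"si0.pkl")
crop(a,"pics/sc_c1.png",190,140,420,370,2.6 if 0 else 2)
crop(a,"pics/sc_c1.png",190,200,350,360,3.7)
crop(b,"pics/si_c1.png",200,110,360,250,4.2)
crop(b,"pics/si_c2.png",160,240,320,380,4.2)
crop(a,"pics/sc_c2.png",260,140,440,250,4.2)
for uv in [(270,246),(325,250),(318,166),(292,205),(254,317),(386,222)]: print(uv,back(a,uv,0.0))
E
```

```text
(270, 246) [[ 0.48324372 -0.03958616  0.        ]]
(325, 250) [[0.63362449 0.0282448  0.        ]]
(318, 166) [[0.44505355 0.36599373 0.        ]]
(292, 205) [[0.45793794 0.14661695 0.        ]]
(254, 317) [[ 0.56915977 -0.27084948  0.        ]]
(386, 222) [[0.75219821 0.22742728 0.        ]]
```

View pics/sc_c1.png

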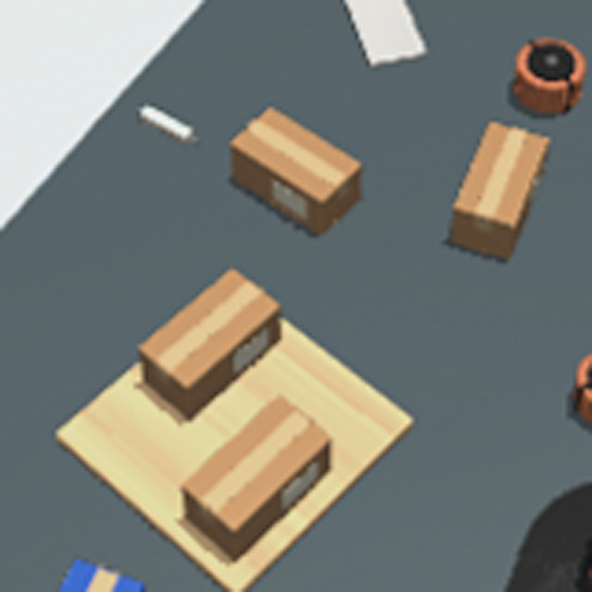

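View pics/si_c1.png

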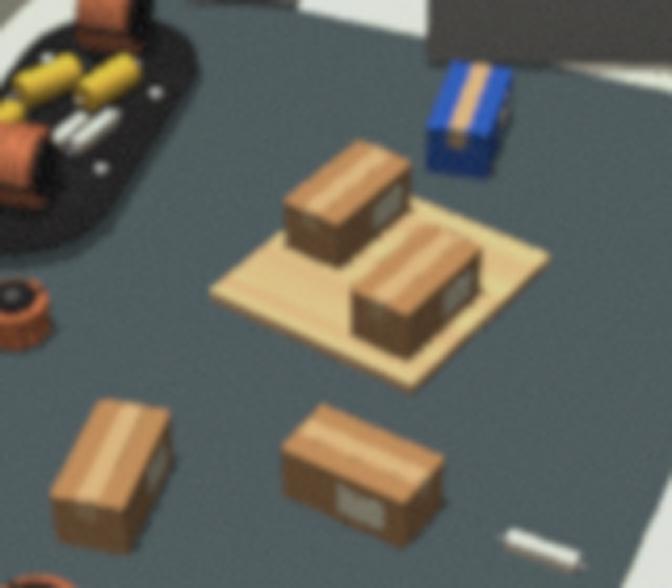

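View pics/si_c2.png

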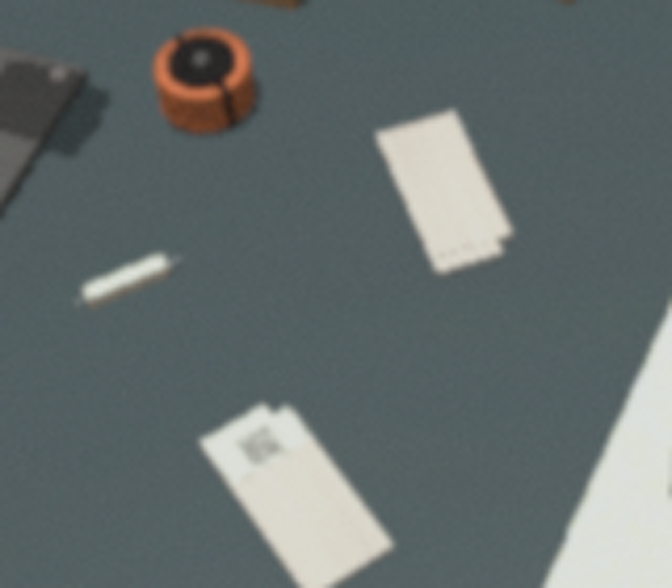

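View pics/sc_c2.png

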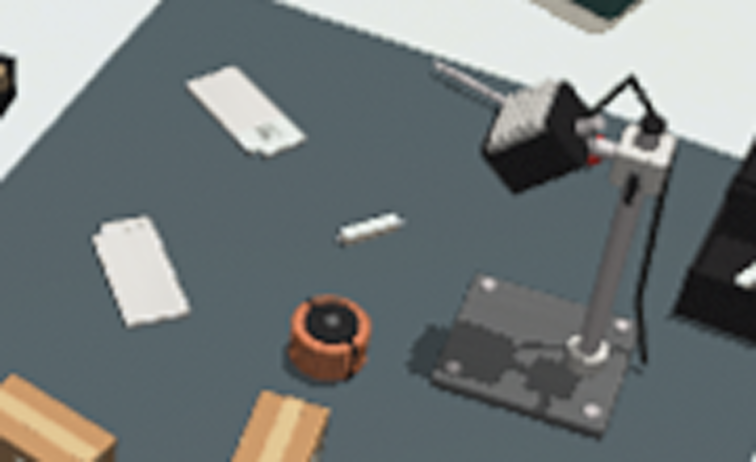

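```bash
cat > fit.py <<'E'
from h import *
from scipy.optimize import minimize
def box(x,y,yaw,L,W,z0,z1):
    c,s=np.cos(yaw),np.sin(yaw)
    return np.array([[x+c*a-s*b,y+s*a+c*b,z] for z in (z0,z1) for a in(-L/2,L/2) for b in(-W/2,W/2)])
K=8
def hullmask(s,pts,roi):
    u0,v0,u1,v1=roi
    m=np.zeros(((v1-v0)*K,(u1-u0)*K),np.uint8)
    p=(proj(s,pts)-[u0,v0]+0.5)*K-0.5
    h=cv2.convexHull(p.astype(np.float32))
    cv2.fillConvexPoly(m,np.round(h*16).astype(np.int32),255,shift=4)
    return cv2.resize(m,(u1-u0,v1-v0),interpolation=cv2.INTER_AREA)/255.
def cols(s,roi):
    u0,v0,u1,v1=roi
    return s["color"][v0:v1,u0:u1].astype(float)
E
python3 - <<'E'
from fit import *
a=load("sc0.pkl");b=load("si0.pkl")
for n,s,pts in (("sc",a,[(265,240),(280,262),(300,270),(224,330),(255,352),(292,205),(318,166),(330,245),(247,292),(258,300),(240,300)]),("si",b,[(286,215),(285,228),(262,240),(260,177),(305,190),(265,285),(230,358),(293,150)])):
    for u,v in pts: print(n,u,v,s["color"][v,u], cv2.cvtColor(s["color"][v:v+1,u:u+1],cv2.COLOR_RGB2HSV)[0,0])
E
```

```text
sc 265 240 [216 181 133] [ 17  98 216]
sc 280 262 [ 89 103 108] [ 98  45 108]
sc 300 270 [ 89 102 106] [ 97  41 106]
sc 224 330 [227 221 166] [ 27  69 227]
sc 255 352 [229 212 157] [ 23  80 229]
sc 292 205 [228 226 222] [ 20   7 228]
sc 318 166 [228 226 220] [ 23   9 228]
sc 330 245 [204 154 106] [ 15 123 204]
sc 247 292 [206 156 108] [ 15 121 206]
sc 258 300 [230 208 154] [ 21  84 230]
sc 240 300 [208 159 111] [ 15 119 208]
si 286 215 [206 162 110] [ 16 119 206]
si 285 228 [109  99  84] [ 18  58 109]
si 262 240 [82 95 96] [92 37 96]
si 260 177 [219 194 135] [ 21  98 219]
si 305 190 [206 171 120] [ 18 106 206]
si 265 285 [218 214 202] [ 23  19 218]
si 230 358 [219 217 205] [ 26  16 219]
si 293 150 [189 139  90] [ 15 134 189]
```

```bash
cat > run1.py <<'E'
from fit import *
import sys
a=load("sc0.pkl");b=load("si0.pkl")
def warm(s):
    c=s["color"].astype(float);m=((c[...,0]-c[...,2])>4).astype(np.uint8)
    cs,_=cv2.findContours(m,cv2.RETR_EXTERNAL,cv2.CHAIN_APPROX_NONE)
    o=np.zeros_like(m);cv2.drawContours(o,[k for k in cs if len(k)>20],-1,1,-1)
    return o
def bright(s):
    return (s["color"].astype(float).mean(2)>155).astype(np.uint8)
def near(m,uv):
    n,l=cv2.connectedComponents(m);k=l[uv[1],uv[0]]
    o=(l==k);ys,xs=np.where(o);roi=(xs.min()-8,ys.min()-8,xs.max()+9,ys.max()+9)
    return o.astype(float),roi
def fit(model,p0,views,scale):
    def cost(q):
        p=np.array(p0)+q*scale;e=0
        for s,o,roi in views:
            u0,v0,u1,v1=roi
            e+=np.abs(np.max([hullmask(s,P,roi) for P in model(p)],0)-o[v0:v1,u0:u1]).sum()
        return e
    n=len(p0);sim=np.vstack([np.zeros(n),np.eye(n)])
    r=minimize(cost,np.zeros(n),method="Nelder-Mead",options=dict(initial_simplex=sim,maxiter=400*n,xatol=5e-3,fatol=.05))
    r=minimize(cost,r.x,method="Nelder-Mead",options=dict(initial_simplex=r.x+sim*.4,maxiter=400*n,xatol=5e-3,fatol=.05))
    return np.array(p0)+r.x*scale,r.fun
S3=np.array([.01,.01,.1])
wa,wb,ba,bb=warm(a),warm(b),bright(a),bright(b)
import math
def go(name,model,p0,va,vb,scale):
    for t,v in (("both",[va,vb]),("sc",[va]),("si",[vb])):
        p,f=fit(model,p0,v and [(x[0],*x[1]) for x in v],scale)
        q=p.copy();q[2::3]=np.degrees(q[2::3]);print(name,t,np.round(q,4),round(f,1),[int(x[1][0].sum()) for x in v],flush=True)
        if t=="both":p0=p
if __name__=="__main__":
    one=lambda p:[box(*p,.095,.05,0,.045)]
    for nm,ua,ub,x,y,gy in (("c1",(270,246),(286,222),.483,-.04,-45),("c2",(325,250),(227,222),.63,.03,60)):
        best=None
        va=(a,near(wa,ua));vb=(b,near(wb,ub))
        gs=[fit(one,[x,y,math.radians(g)],[(a,*va[1]),(b,*vb[1])],S3) for g in (0,45,90,135)]
        g=min(gs,key=lambda t:t[1]);go(nm,one,g[0],va,vb,S3)
    plate=lambda p:[box(*p,.11,.05,0,.006)]
    for nm,ua,ub,x,y in (("lot",(318,166),(230,358),.445,.366),("booked",(292,205),(265,285),.458,.147)):
        va=(a,near(ba,ua));vb=(b,near(bb,ub))
        gs=[fit(plate,[x,y,math.radians(g)],[(a,*va[1]),(b,*vb[1])],S3) for g in (0,45,90,135)]
        g=min(gs,key=lambda t:t[1]);go(nm,plate,g[0],va,vb,S3)
    R2=lambda t:np.array([[np.cos(t),-np.sin(t)],[np.sin(t),np.cos(t)]])
    def bm(p):
        return [box(*p[:3],.18,.18,0,.012),box(*p[3:6],.095,.05,.012,.057),box(*p[6:9],.095,.05,.012,.057)]
    va=(a,near(wa,(224,330)));vb=(b,near(wb,(260,177)))
    gs=[]
    for g in (0,30,60,90,120,150):
        t=math.radians(g);c=np.array([.569,-.271])
        pa=c+R2(t)@[-.0275,-.05];pc=c+R2(t)@[.0275,.05]
        p0=[*c,t,*pa,t,*pc,t]
        gs.append(fit(bm,p0,[(a,*va[1]),(b,*vb[1])],np.tile(S3,3)))
        print(g,gs[-1][1],np.round(gs[-1][0],4),flush=True)
E
time python3 run1.py
```

```text
c1 both [  0.4909  -0.0549 -10.2442] 69.0 [779, 934]
c1 sc [  0.4907  -0.0553 -10.0339] 26.3 [779]
c1 si [  0.4912  -0.0541 -10.1097] 35.8 [934]
c2 both [6.40500e-01 8.20000e-03 9.84736e+01] 71.6 [668, 836]
c2 sc [6.40100e-01 7.40000e-03 9.87814e+01] 27.5 [668]
c2 si [6.40800e-01 8.90000e-03 9.84198e+01] 37.2 [836]
lot both [  0.4472   0.3623 -30.7993] 106.9 [293, 1044]
lot sc [  0.4459   0.3632 -30.4015] 30.9 [293]
lot si [  0.4476   0.3622 -30.7979] 72.9 [1044]
booked both [  0.4587   0.15   -45.8784] 102.9 [371, 711]
booked sc [  0.4571   0.1508 -45.5596] 37.1 [371]
booked si [  0.4587   0.15   -45.8669] 63.5 [711]
0 390.37254901960785 [ 0.5662 -0.2706 -0.2273  0.5918 -0.2981 -0.3115  0.5626 -0.237   0.1098]
30 378.1058823529412 [ 0.5662 -0.2707  1.3434  0.6022 -0.3156  0.2128  0.5447 -0.2405  0.2525]
60 163.39607843137256 [ 0.5666 -0.2706  1.3429  0.6105 -0.3078  1.3524  0.5253 -0.2336  1.3326]
90 168.9921568627451 [ 0.5664 -0.2708  1.3444  0.6113 -0.308   1.3888  0.5254 -0.233   1.3705]
120 395.11764705882354 [ 0.5662 -0.2706  1.3402  0.6072 -0.2744  2.2247  0.5469 -0.2325  2.2393]
150 320.90980392156865 [ 0.5661 -0.2707  2.914   0.6046 -0.2588  2.2074  0.5904 -0.3131  2.5549]
real	0m28.392s
user	0m28.382s
sys	0m0.273s
```

```bash
cat >> h.py <<'E'
def state():
    o=robot.get_obs();R=Ro.from_quat(o["ee_rot"]).as_matrix()
    yaw=np.degrees(np.arctan2(R[1,0],R[0,0]))
    return o,R,yaw
def report():
    o,R,yaw=state()
    print("t %.2f pos %s xyaw %.2f tilt(y) %s w %.3f F %s j %s"%(o["time"],np.round(o["ee_pos"],4),yaw,np.round(R[:,1],3),o["width"],np.round(o["ft_force"],1),np.round(o["joint_positions"],2)))
def plan(x,y,z,yaw,level=True):
    """shift in tool cm & turn vector (deg) to target: tool y down, tool x at yaw (mod 180 nearest)"""
    o,R,y0=state()
    d=(yaw-y0+180)%360-180
    t=np.radians(yaw);X=np.array([np.cos(t),np.sin(t),0]);Y=np.array([0,0,-1.]);Rt=np.c_[X,Y,np.cross(X,Y)]
    lin=R.T@(np.array([x,y,z])-o["ee_pos"])*100
    ang=np.degrees(Ro.from_matrix(R.T@Rt).as_rotvec())
    print("lin cm(now axes)",np.round(lin,2),"lin cm(target axes)",np.round(Rt.T@(np.array([x,y,z])-o["ee_pos"])*100,2),"ang",np.round(ang,2))
E
python3 - <<'E'
from h import *
report()
o,R,y=state();print(np.round(R,3))
plan(.491,-.055,.2,-10.2+90)
plan(.491,-.055,.2,-10.2-90)
E
```

```text
t 0.25 pos [ 0.1787 -0.6246  0.1754] xyaw -74.03 tilt(y) [-0.     0.001 -1.   ] w 0.999 F [ 0.4 -0.3 -0.1] j [ 1.25  0.47 -0.01  1.6   0.01  1.07 -0.06]
[[ 0.275 -0.     0.961]
 [-0.961  0.001  0.275]
 [-0.001 -1.    -0.   ]]
lin cm(now axes) [-46.18  -2.42  45.69] lin cm(target axes) [ 61.59  -2.46 -20.64] ang [-6.0000e-02 -1.5383e+02 -2.0000e-02]
lin cm(now axes) [-46.18  -2.42  45.69] lin cm(target axes) [-61.59  -2.46  20.64] ang [ 2.000e-02  2.617e+01 -4.000e-02]
```

arm_command --linear '[[0,0,0],[0,0,0],[0,0,0],[0,0,0],[-2,0,1]]' --angular '[[0,6.5,0],[0,6.5,0],[0,6.5,0],[0,6.5,0],[0,0,0]]' --grip 0.9

```text
time: 0.75
ee_pos: [0.1895, -0.6086, 0.1756]
ee_rot: [-0.453, 0.543, -0.543, 0.452]
ft_force: [1.1, -0.1, 0.2]
width: 0.9
```

```bash
python3 - <<'E'
from h import *
report()
plan(.513,-.059,.15,-100.2)
E
```

```text
t 0.75 pos [ 0.1895 -0.6086  0.1756] xyaw -100.42 tilt(y) [-0.002 -0.001 -1.   ] w 0.900 F [ 1.1 -0.1  0.2] j [ 1.15  0.44  0.08  1.64 -0.04  1.06 -0.51]
lin cm(now axes) [-59.91   2.42  21.88] lin cm(target axes) [-59.82   2.56  22.11] ang [ 0.1  -0.22  0.09]
```

arm_command --linear '[[-4,0,1.5],[-4,0,1.5],[-4,0,1.5],[-4,0,1.5],[-4,0,1.5]]' --angular '[[0,0,0],[0,0,0],[0,0,0],[0,0,0],[0,0,0]]'

```text
time: 1.25
ee_pos: [0.3015, -0.4215, 0.176]
ee_rot: [0.454, -0.542, 0.542, -0.454]
ft_force: [0.4, -0.1, -0.4]
width: 0.902
```

arm_command --linear '[[-4,0,1.5],[-4,0,1.5],[-4,0,1.5],[-4,0,1.5],[-4,0,1.5]]' --angular '[[0,0,0],[0,0,0],[0,0,0],[0,0,0],[0,0,0]]'

```text
time: 1.75
ee_pos: [0.4102, -0.2377, 0.1762]
ee_rot: [0.454, -0.542, 0.542, -0.454]
ft_force: [0.6, -1.0, 0.3]
width: 0.899
```

arm_command --linear '[[-4,0,1.5],[-4,0,1.5],[-4,0,1.5],[-4,0,1.5],[-3,0,1]]' --angular '[[0,0,0],[0,0,0],[0,0,0],[0,0,0],[0,0,0]]'

```text
time: 2.25
ee_pos: [0.5127, -0.0615, 0.176]
ee_rot: [0.455, -0.541, 0.541, -0.455]
ft_force: [0.8, -0.7, 0.2]
width: 0.896
```

```bash
python3 - <<'E'
from h import *
report()
plan(.513,-.059,.15,-100.2)
s=cam("wrist");save(s,"w1.pkl");cv2.imwrite("pics/w1.png",s["color"][:,:,::-1])
E
```

```text
t 2.25 pos [ 0.5127 -0.0615  0.176 ] xyaw -99.91 tilt(y) [ 0.001  0.001 -1.   ] w 0.896 F [ 0.8 -0.7  0.2] j [ 0.3   0.26 -0.28  1.91  0.09  0.98 -1.77]
lin cm(now axes) [-0.25  2.6  -0.02] lin cm(target axes) [-0.25  2.6  -0.01] ang [-0.04  0.29 -0.04]
```

View pics/w1.png

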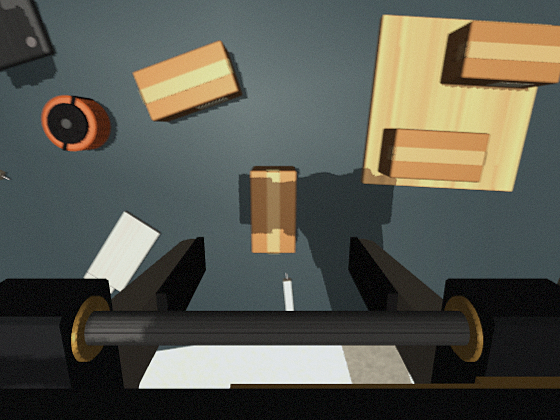

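```bash
cat > wfit.py <<'E'
from run1 import *
def wnear(m,uv):
    o,r=near(m,uv);return o,(max(r[0],0),max(r[1],0),min(r[2],560),min(r[3],235))
E
python3 - <<'E'
from wfit import *
s=load("w1.pkl");w=warm(s)
cv2.imwrite("pics/mask.png",w*255)
one=lambda p:[box(*p,.095,.05,0,.045)]
for nm,uv,p0 in (("c1",(274,210),[.491,-.055,math.radians(-10.2)]),("c2",(188,82),[.6405,.0085,math.radians(98.5)])):
    o,r=wnear(w,uv)
    r=(r[0],r[1],r[2],min(r[3],262))
    p,f=fit(one,p0,[(s,o,r)],S3);print(nm,p[:2],np.degrees(p[2]),f,o.sum())
E
```

```text
c1 [ 0.49119753 -0.05372632] -9.895645026461969 70.70588235294117 4027.0
c2 [0.64093983 0.00909491] 98.21258645621938 107.6078431372549 5720.0
```

View pics/mask.png

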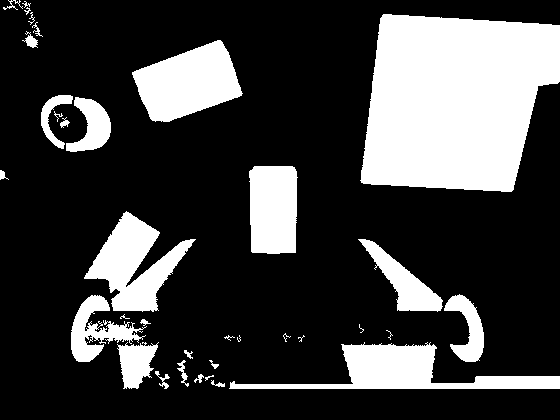

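arm_command --linear '[[-0.3,3,0],[0,3,0],[0,3,0],[0,3,0],[0,0,0]]' --angular '[[0,0,0],[0,0,0],[0,0,0],[0,0,0],[0,0,0]]'

```text
time: 2.8
ee_pos: [0.5087, -0.0614, 0.0526]
ee_rot: [-0.456, 0.544, -0.54, 0.452]
ft_force: [-0.2, 0.5, -0.2]
width: 0.899
```

```bash
python3 - <<'E'
from h import *
report()
plan(.5133,-.0582,.010,-100)
s=cam("wrist");cv2.imwrite("pics/w2.png",s["color"][:,:,::-1])
E
```

```text
t 2.80 pos [ 0.5087 -0.0614  0.0526] xyaw -100.03 tilt(y) [-0.008  0.001 -1.   ] w 0.899 F [-0.2  0.5 -0.2] j [ 0.26  0.43 -0.25  2.01  0.16  0.72 -1.83]
lin cm(now axes) [-0.39  4.25  0.44] lin cm(target axes) [-0.39  4.26  0.4 ] ang [ 0.44 -0.03  0.03]
```

View pics/w2.png

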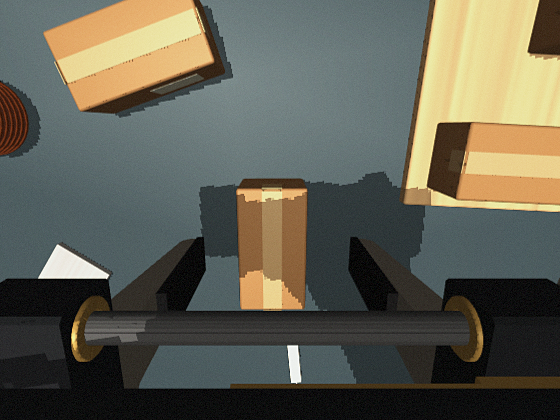

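arm_command --linear '[[-0.4,0,0.4],[0,2,0],[0,1.5,0],[0,0.7,0],[0,0,0]]' --angular '[[0.4,0,0],[0,0,0],[0,0,0],[0,0,0],[0,0,0]]'

```text
time: 3.35
ee_pos: [0.5176, -0.0581, 0.0144]
ee_rot: [0.453, -0.54, 0.544, -0.456]
ft_force: [0.1, 0.5, 0.5]
width: 0.899
```

```bash
python3 - <<'E'
from h import *
report()
plan(.5133,-.0582,.010,-100)
E
```

```text
t 3.35 pos [ 0.5176 -0.0581  0.0144] xyaw -100.03 tilt(y) [ 0.008 -0.001 -1.   ] w 0.899 F [0.1 0.5 0.5] j [ 0.24  0.5  -0.23  2.02  0.19  0.63 -1.87]
lin cm(now axes) [ 0.09  0.44 -0.42] lin cm(target axes) [ 0.09  0.44 -0.42] ang [-0.45 -0.03 -0.  ]
```

arm_command --linear '[[0,0,0]]' --angular '[[0,0,0]]'

```text
time: 3.45
ee_pos: [0.5181, -0.0582, 0.015]
ee_rot: [0.452, -0.539, 0.544, -0.456]
ft_force: [-0.0, 0.3, -0.2]
width: 0.904
```

```bash
python3 - <<'E'
from h import *
report()
plan(.5133,-.0582,.010,-100)
E
```

```text
t 3.45 pos [ 0.5181 -0.0582  0.015 ] xyaw -100.03 tilt(y) [ 0.009 -0.001 -1.   ] w 0.904 F [-0.   0.3 -0.2] j [ 0.24  0.5  -0.24  2.02  0.19  0.63 -1.87]
lin cm(now axes) [ 0.09  0.5  -0.47] lin cm(target axes) [ 0.09  0.5  -0.47] ang [-0.52 -0.03 -0.01]
```

arm_command --linear '[[0,0.4,-0.4],[0,0,0],[0,0,0]]' --angular '[[-0.5,0,0],[0,0,0],[0,0,0]]'

```text
time: 3.75
ee_pos: [0.5132, -0.0575, 0.01]
ee_rot: [-0.455, 0.542, -0.541, 0.454]
ft_force: [-0.6, 0.7, -0.3]
width: 0.899
```

```bash
python3 - <<'E'
from h import *
report()
plan(.5133,-.0582,.010,-100)
E
```

```text
t 3.75 pos [ 0.5132 -0.0575  0.01  ] xyaw -100.03 tilt(y) [-0.001  0.    -1.   ] w 0.899 F [-0.6  0.7 -0.3] j [ 0.24  0.51 -0.23  2.03  0.19  0.63 -1.87]
lin cm(now axes) [0.06 0.   0.03] lin cm(target axes) [0.06 0.   0.02] ang [ 0.09 -0.03  0.  ]
```

Pose good. Close and lift a bit.

arm_command --linear '[[0,0,0],[0,0,0],[0,0,0],[0,0,0],[0,0,0]]' --angular '[[0,0,0],[0,0,0],[0,0,0],[0,0,0],[0,0,0]]' --grip 0

```text
time: 4.25
ee_pos: [0.5131, -0.0575, 0.0098]
ee_rot: [-0.455, 0.542, -0.541, 0.454]
ft_force: [0.1, -0.9, 0.5]
width: 0.487
```

arm_command --linear '[[0,-1,0],[0,-2,0],[0,-3,0],[0,-3,0],[0,0,0]]' --angular '[[0,0,0],[0,0,0],[0,0,0],[0,0,0],[0,0,0]]'

```text
time: 4.75
ee_pos: [0.5165, -0.0576, 0.1043]
ee_rot: [0.453, -0.54, 0.543, -0.456]
ft_force: [-1.0, -0.2, 0.8]
width: 0.054
```

```bash
python3 - <<'E'
from h import *
report()
s=cam("wrist");save(s,"w3.pkl");cv2.imwrite("pics/w3.png",s["color"][:,:,::-1])
E
```

```text
t 4.75 pos [ 0.5165 -0.0576  0.1043] xyaw -100.03 tilt(y) [ 0.006 -0.001 -1.   ] w 0.054 F [-1.  -0.2  0.8] j [ 0.28  0.36 -0.28  1.97  0.13  0.82 -1.82]
```

View pics/w3.png

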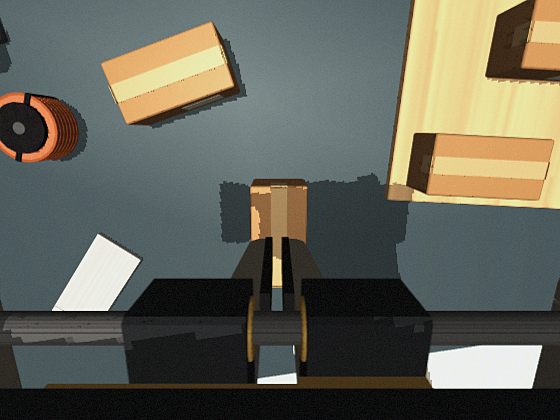

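arm_command --linear '[[0,0,0],[0,0,0],[0,0,0],[0,0,0],[0,0,0]]' --angular '[[-0.3,0,0],[0,0,0],[0,0,0],[0,0,0],[0,0,0]]' --grip 0.9

```text
time: 5.3
ee_pos: [0.5129, -0.0574, 0.0993]
ee_rot: [-0.456, 0.544, -0.54, 0.453]
ft_force: [-0.3, 0.0, -0.6]
width: 0.429
```

arm_command --linear '[[0,0,0],[0,0,0],[0,0,0],[0,0,0],[0,0,0]]' --angular '[[0,0,0],[0,0,0],[0,0,0],[0,0,0],[0,0,0]]'

```text
time: 5.8
ee_pos: [0.5133, -0.0575, 0.0998]
ee_rot: [-0.456, 0.544, -0.54, 0.453]
ft_force: [0.1, -0.0, -0.2]
width: 0.864
```

```bash
python3 - <<'E'
from wfit import *
report()
s=cam("wrist");save(s,"w4.pkl");cv2.imwrite("pics/w4.png",s["color"][:,:,::-1])
w=warm(s);one=lambda p:[box(*p,.095,.05,0,.045)]
o,r=near(w,(278,215));r=(r[0],r[1],r[2],min(r[3],262))
p,f=fit(one,[.491,-.055,math.radians(-10)],[(s,o,r)],S3);print(p[:2],np.degrees(p[2]),f,o.sum())
for n in "scene","side":
    q=cam(n);o,r=near(warm(q),(270,246) if n=="scene" else (286,222))
    p,f=fit(one,[.491,-.055,math.radians(-10)],[(q,o,r)],S3);print(n,p[:2],np.degrees(p[2]),f,o.sum())
E
```

```text
t 5.80 pos [ 0.5133 -0.0575  0.0998] xyaw -100.03 tilt(y) [-0.007  0.001 -1.   ] w 0.864 F [ 0.1 -0.  -0.2] j [ 0.28  0.37 -0.27  1.97  0.13  0.82 -1.82]
[ 0.49022137 -0.05480956] -9.989666849912064 56.94509803921569 6261.0
scene [ 0.49066997 -0.05532844] -10.185910200120373 226.49411764705883 972.0
side [ 0.49038421 -0.05306792] -8.522510184540524 41.95294117647059 940.0
```

View pics/w4.png

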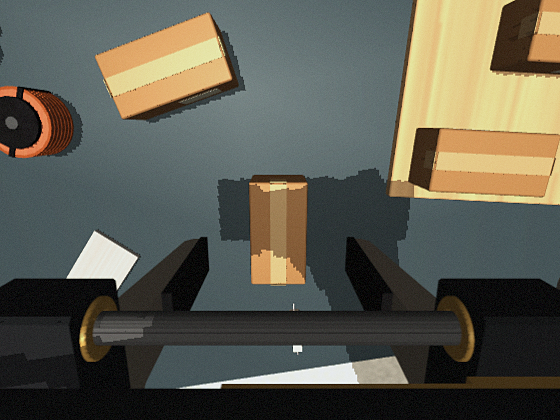

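arm_command --linear '[[0,3,0],[0,3,0],[0,2,0],[0,1,0],[0,0,0]]' --angular '[[0.3,0,0],[0,0,0],[0,0,0],[0,0,0],[0,0,0]]'

```text
time: 6.45
ee_pos: [0.512, -0.0573, 0.0088]
ee_rot: [-0.455, 0.543, -0.541, 0.453]
ft_force: [0.5, 0.3, 0.6]
width: 0.901
```

```bash
python3 - <<'E'
from h import *
report()
plan(.513,-.0585,.010,-100)
E
```

```text
t 6.45 pos [ 0.512  -0.0573  0.0088] xyaw -100.02 tilt(y) [-0.004  0.001 -1.   ] w 0.901 F [0.5 0.3 0.6] j [ 0.24  0.51 -0.24  2.03  0.19  0.63 -1.87]
lin cm(now axes) [ 0.1  -0.13  0.12] lin cm(target axes) [ 0.1  -0.12  0.12] ang [ 0.24 -0.02  0.01]
```

arm_command --linear '[[0.1,-0.1,0.1],[0,0,0],[0,0,0],[0,0,0],[0,0,0]]' --angular '[[0.2,0,0],[0,0,0],[0,0,0],[0,0,0],[0,0,0]]' --grip 0

```text
time: 6.95
ee_pos: [0.514, -0.0586, 0.0113]
ee_rot: [0.454, -0.541, 0.542, -0.455]
ft_force: [0.5, 1.0, 0.0]
width: 0.488
```

arm_command --linear '[[0,0,0],[0,0,0]]' --angular '[[0,0,0],[0,0,0]]'

```text
time: 7.15
ee_pos: [0.5138, -0.0586, 0.0109]
ee_rot: [0.454, -0.541, 0.542, -0.455]
ft_force: [-0.6, -0.2, 0.2]
width: 0.31
```

arm_command --linear '[[0,0,0],[0,0,0],[0,0,0]]' --angular '[[0,0,0],[0,0,0],[0,0,0]]'

```text
time: 7.45
ee_pos: [0.5137, -0.0586, 0.0108]
ee_rot: [0.454, -0.541, 0.542, -0.455]
ft_force: [0.1, -0.2, 0.4]
width: 0.048
```

```bash
python3 - <<'E'
from wfit import *
report()
for n in "wrist","side":
    q=cam(n); save(q,n[0]+"5.pkl"); cv2.imwrite("pics/%s5.png"%n,q["color"][:,:,::-1])
E
```

```text
t 7.45 pos [ 0.5137 -0.0586  0.0108] xyaw -100.03 tilt(y) [ 0.002 -0.    -1.   ] w 0.048 F [ 0.1 -0.2  0.4] j [ 0.24  0.5  -0.24  2.03  0.19  0.63 -1.87]
```

View pics/wrist5.png

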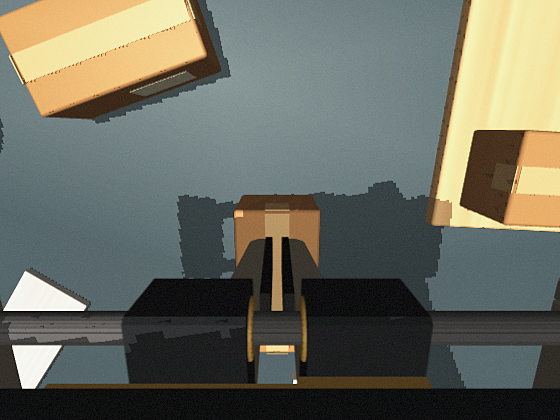

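```bash
python3 - <<'E'
from h import *
q=load("s5.pkl");crop(q,"pics/s5c.png",180,100,380,280,4)
o=robot.get_obs();print(proj(q,[o["ee_pos"],o["ee_pos"]+[0,0,.1]]))
s=load("w5.pkl")
# carton top in wrist view
c=np.array([.4905,-.0548]);d=np.array([np.cos(-.175),np.sin(-.175)]);n=np.array([-d[1],d[0]])
for z in(0,.045):print(proj(s,[[*(c+a*.0475*d+b*.025*n),z] for a in(1,-1) for b in(1,-1)]))
E
```

```text
[[278.90250079 222.25355849]
 [278.4965711  194.85639871]]
[[241.2552534  194.40152731]
 [312.42880642 194.34295878]
 [244.705793   314.33474503]
 [309.09152337 314.25900418]]
[[232.76497813 210.5552619 ]
 [321.18681466 210.47829231]
 [237.93830829 354.31948813]
 [316.12040213 354.2183069 ]]
```

View pics/s5c.png

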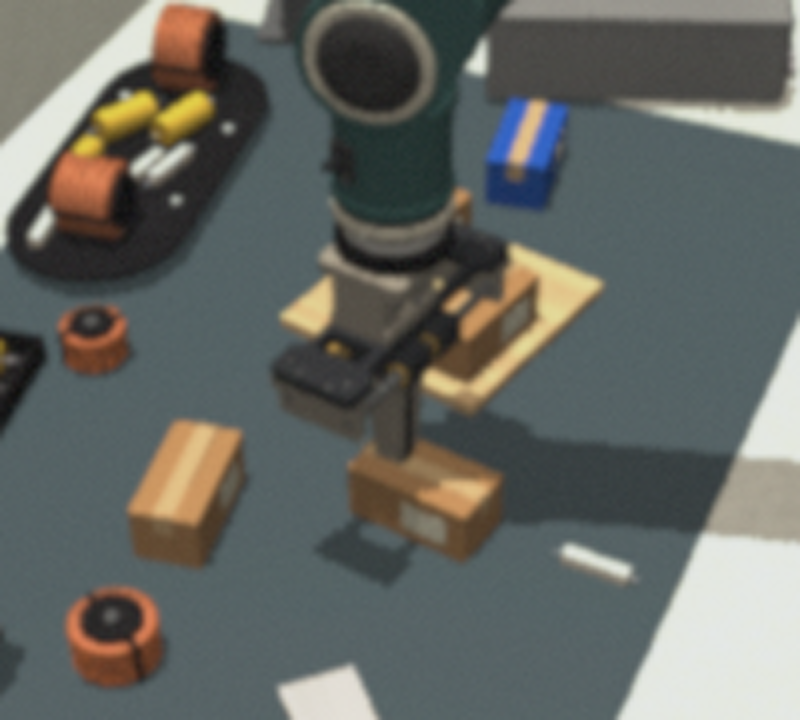

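```bash
python3 - <<'E'
from h import *
im=cv2.imread("pics/w2.png")
cv2.imwrite("pics/tip.png",cv2.resize(im[225:325,150:400],None,fx=3.2,fy=3.2,interpolation=cv2.INTER_CUBIC))
s=robot.snapshot("wrist");T=np.linalg.inv(s["T_tool_cam"])
hw=.899*.046
for y in(0,-.02,-.03,-.035,-.04,-.045):
    for z in (.01,-.01):
        P=np.array([[hw,y,z,1],[-hw,y,z,1],[hw+.018,y,z,1]])@T.T
        print(y,z,np.round(np.c_[318.12*P[:,0]/P[:,2]+276.65,318.12*P[:,1]/P[:,2]+209.19],1).tolist())
E
```

```text
0 0.01 [[337.2, 217.7], [215.7, 217.8], [363.6, 217.6]]
0 -0.01 [[335.9, 245.3], [217.1, 245.4], [361.7, 245.3]]
-0.02 0.01 [[343.2, 226.5], [209.7, 226.7], [372.2, 226.5]]
-0.02 -0.01 [[341.6, 256.6], [211.4, 256.7], [369.9, 256.6]]
-0.03 0.01 [[346.6, 231.7], [206.3, 231.8], [377.2, 231.6]]
-0.03 -0.01 [[344.8, 263.1], [208.1, 263.2], [374.6, 263.1]]
-0.035 0.01 [[348.5, 234.4], [204.4, 234.6], [379.8, 234.4]]
-0.035 -0.01 [[346.6, 266.6], [206.3, 266.7], [377.1, 266.6]]
-0.04 0.01 [[350.5, 237.4], [202.5, 237.5], [382.7, 237.3]]
-0.04 -0.01 [[348.5, 270.3], [204.5, 270.4], [379.8, 270.3]]
-0.045 0.01 [[352.5, 240.4], [200.4, 240.6], [385.6, 240.4]]
-0.045 -0.01 [[350.4, 274.2], [202.5, 274.3], [382.6, 274.2]]
```

View pics/tip.png

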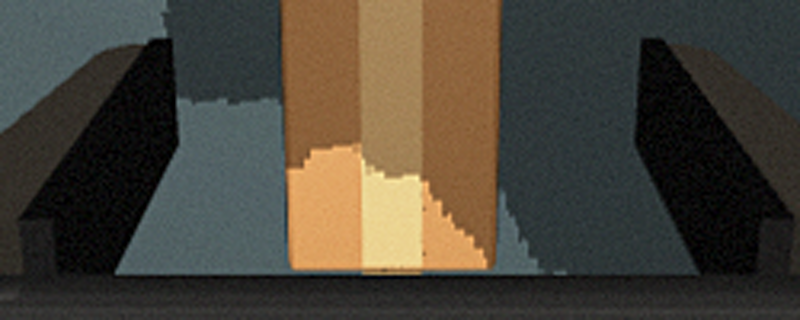

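arm_command --linear '[[0,-1,0],[0,0,0],[0,0,0],[0,0,0],[0,0,0]]' --angular '[[0,0,0],[0,0,0],[0,0,0],[0,0,0],[0,0,0]]' --grip 0.85

```text
time: 8.1
ee_pos: [0.5136, -0.0586, 0.0208]
ee_rot: [0.454, -0.541, 0.542, -0.455]
ft_force: [-0.9, -0.6, 0.4]
width: 0.418
```

arm_command --linear '[[0,0,0],[0,0,0],[0,0,0],[0,0,0],[0,0,0]]' --angular '[[0,0,0],[0,0,0],[0,0,0],[0,0,0],[0,0,0]]'

```text
time: 8.6
ee_pos: [0.5137, -0.0586, 0.0208]
ee_rot: [0.454, -0.541, 0.542, -0.455]
ft_force: [0.9, -0.3, 0.3]
width: 0.844
```

```bash
python3 - <<'E'
from h import *
report()
plan(.513,-.0585,-.028,-100)
E
```

```text
t 8.60 pos [ 0.5137 -0.0586  0.0208] xyaw -100.03 tilt(y) [ 0.002 -0.    -1.   ] w 0.844 F [ 0.9 -0.3  0.3] j [ 0.25  0.49 -0.24  2.03  0.19  0.65 -1.86]
lin cm(now axes) [ 0.01  4.88 -0.08] lin cm(target axes) [ 0.01  4.88 -0.07] ang [-0.1  -0.03  0.  ]
```

arm_command --linear '[[0,2,0],[0,1.5,0],[0,1,0],[0,0,0]]' --angular '[[0,0,0],[0,0,0],[0,0,0],[0,0,0]]'

```text
time: 9.0
ee_pos: [0.5127, -0.0585, -0.0254]
ee_rot: [-0.455, 0.542, -0.542, 0.454]
ft_force: [0.6, -0.5, 0.2]
width: 0.85
```

```bash
python3 - <<'E'
from h import *
report()
plan(.513,-.0585,-.028,-100)
for n in "wrist","side":
    q=cam(n); save(q,n[0]+"6.pkl"); 
    if n=="wrist":cv2.imwrite("pics/%s6.png"%n,q["color"][:,:,::-1])
    else: crop(q,"pics/side6.png",220,150,340,260,5)
E
```

```text
t 9.00 pos [ 0.5127 -0.0585 -0.0254] xyaw -100.02 tilt(y) [-0.001 -0.    -1.   ] w 0.850 F [ 0.6 -0.5  0.2] j [ 0.22  0.57 -0.22  2.04  0.22  0.56 -1.89]
lin cm(now axes) [-0.    0.26  0.03] lin cm(target axes) [-0.    0.26  0.03] ang [ 0.05 -0.02  0.01]
```

View pics/wrist6.png

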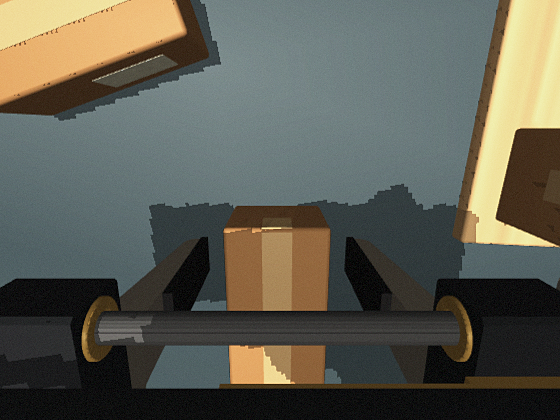

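View pics/side6.png

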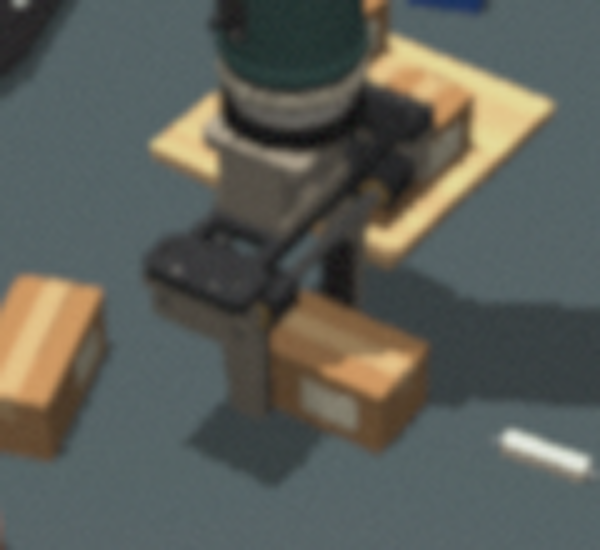

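arm_command --linear '[[0,0.2,0],[0,0,0],[0,0,0],[0,0,0],[0,0,0]]' --angular '[[0,0,0],[0,0,0],[0,0,0],[0,0,0],[0,0,0]]' --grip 0

```text
time: 9.6
ee_pos: [0.5141, -0.0587, -0.0258]
ee_rot: [0.454, -0.541, 0.542, -0.455]
ft_force: [-0.9, 0.1, 2.8]
width: 0.545
```

arm_command --linear '[[0,0,0],[0,0,0],[0,0,0],[0,0,0]]' --angular '[[0,0,0],[0,0,0],[0,0,0],[0,0,0]]'

```text
time: 10.0
ee_pos: [0.514, -0.0587, -0.0259]
ee_rot: [0.454, -0.541, 0.542, -0.455]
ft_force: [-0.7, 0.1, 5.6]
width: 0.541
```

```bash
python3 - <<'E'
from h import *
report()
E
```

```text
t 10.00 pos [ 0.514  -0.0587 -0.0259] xyaw -100.03 tilt(y) [ 0.002 -0.001 -1.   ] w 0.541 F [-0.7  0.1  5.6] j [ 0.22  0.57 -0.21  2.04  0.22  0.55 -1.89]
```

arm_command --linear '[[0,-1,0],[0,-2,0],[0,-3,0],[0,-3,0],[0,-2,0]]' --angular '[[0,0,0],[0,0,0],[0,0,0],[0,0,0],[0,0,0]]'

```text
time: 10.5
ee_pos: [0.514, -0.0585, 0.0858]
ee_rot: [0.454, -0.541, 0.543, -0.455]
ft_force: [0.9, -0.3, -2.9]
width: 0.54
```

```bash
python3 - <<'E'
from h import *
report()
plan(.5514,-.3184,.08,-103)
q=cam("wrist");save(q,"w7.pkl");cv2.imwrite("pics/w7.png",q["color"][:,:,::-1])
E
```

```text
t 10.50 pos [ 0.514  -0.0585  0.0858] xyaw -100.03 tilt(y) [ 0.003 -0.    -1.   ] w 0.540 F [ 0.9 -0.3 -2.9] j [ 0.28  0.38 -0.27  1.99  0.14  0.78 -1.83]
lin cm(now axes) [24.95  0.6   8.21] lin cm(target axes) [24.49  0.58  9.49] ang [-0.18  2.97 -0.02]
```

View pics/w7.png

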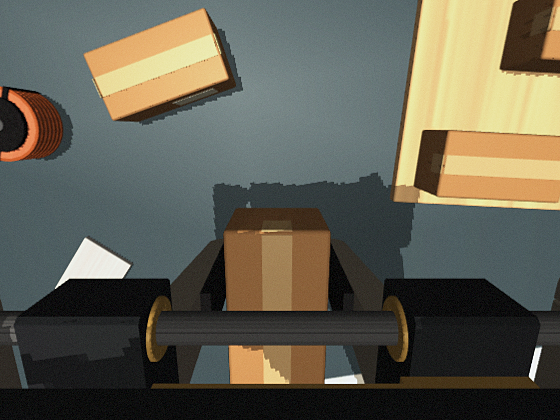

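arm_command --linear '[[0,0,0],[4,0,1.5],[4,0,1.5],[4,0,1.5],[4,0,1.5]]' --angular '[[0,3,0],[0,0,0],[0,0,0],[0,0,0],[0,0,0]]'

```text
time: 11.05
ee_pos: [0.5354, -0.2293, 0.0831]
ee_rot: [0.44, -0.553, 0.553, -0.44]
ft_force: [0.0, -0.2, -2.8]
width: 0.541
```

arm_command --linear '[[4,0,1.5],[4,0,1.5],[0.5,0,0.5],[0,0,0]]' --angular '[[0,0,0],[0,0,0],[0,0,0],[0,0,0]]'

```text
time: 11.45
ee_pos: [0.55, -0.3201, 0.0826]
ee_rot: [-0.439, 0.554, -0.554, 0.439]
ft_force: [-0.0, 0.6, -2.9]
width: 0.543
```

```bash
python3 - <<'E'
from h import *
report()
plan(.5514,-.3184,-.0139,-103)
q=cam("wrist");save(q,"w8.pkl");cv2.imwrite("pics/w8.png",q["color"][:,:,::-1])
E
```

```text
t 11.45 pos [ 0.55   -0.3201  0.0826] xyaw -103.21 tilt(y) [ 0.  0. -1.] w 0.543 F [-0.   0.6 -2.9] j [ 0.61  0.56 -0.18  1.7   0.12  0.89 -1.43]
lin cm(now axes) [-0.19  9.65  0.09] lin cm(target axes) [-0.19  9.65  0.1 ] ang [-0.01 -0.21 -0.02]
```

View pics/w8.png

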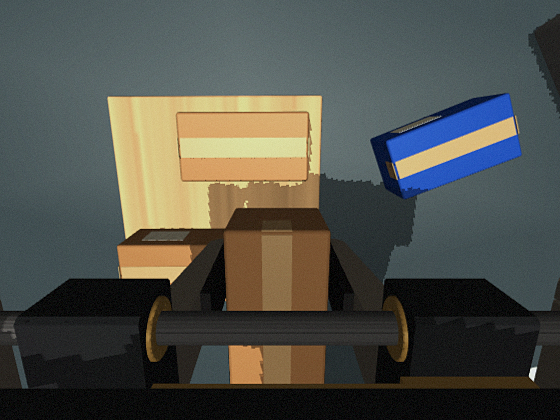

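```bash
python3 - <<'E'
from wfit import *
s=load("w8.pkl");w=warm(s).astype(float)
roi=(90,80,340,200)
def bm(p): return [box(*p[:3],.18,.18,0,.012),box(*p[3:6],.095,.05,.012,.057)]
p0=[.5664,-.2706,1.343,.610,-.308,1.35]
# board only below z-> fit board with a at nominal
B=lambda p:[box(*p,.18,.18,0,.012), box(.610,-.3083,1.345,.095,.05,.012,.057)]
p,f=fit(B,p0[:3],[(s,w,roi)],S3);print("w8 board",p[:2],np.degrees(p[2]),f)
s1=load("w1.pkl");w1=warm(s1).astype(float)
C=lambda p:[box(*p,.18,.18,0,.012), box(.610,-.3083,1.345,.095,.05,.012,.057),box(.5248,-.2335,1.345,.095,.05,.012,.057)]
p,f=fit(C,p0[:3],[(s1,w1,(340,0,560,220))],S3);print("w1 board",p[:2],np.degrees(p[2]),f)
crop(s,"pics/w8c.png",100,85,340,255,3.3)
crop(s1,"pics/w1c.png",350,0,560,210,3.8/1.35)
E
```

```text
w8 board [ 0.56711612 -0.27156152] 77.14091009487024 180.00392156862745
w1 board [ 0.56743296 -0.27048659] 76.87598191041414 204.2627450980392
```

View pics/w8c.png

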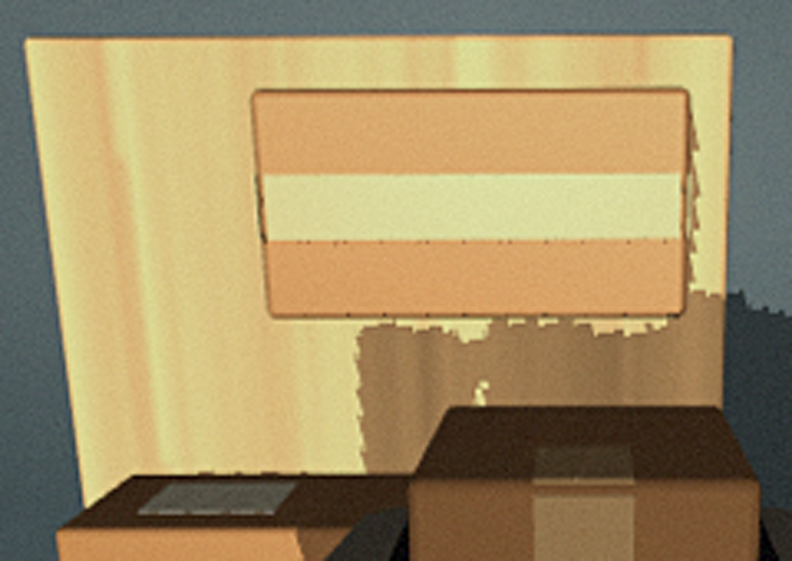

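View pics/w1c.png

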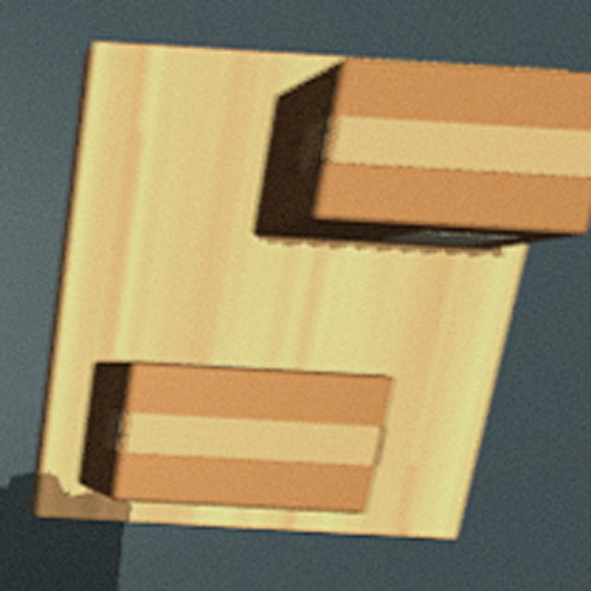

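```bash
python3 - <<'E'
from h import *
def q(s,c,k,o,z):
    P=back(s,np.array(c)/k+o,z)[:,:2];m=P.mean(0);d=(P[1]-P[0]+P[2]-P[3])/2
    print(m,np.degrees(np.arctan2(d[1],d[0])),np.linalg.norm(d),np.linalg.norm(P[3]-P[0]));return m
s=load("w8.pkl");A=q(s,[(253,90),(688,90),(685,317),(270,317)],3.3,[100,85],.057)
s1=load("w1.pkl");C=q(s1,[(134,363),(392,377),(362,512),(113,498)],3.8/1.35,[350,0],.057)
b=np.array([.567,-.271]);t=np.radians(77);R=np.array([[np.cos(t),-np.sin(t)],[np.sin(t),np.cos(t)]])
for m in(A,C):print("board frame",R.T@(m-b)*1000)
print("place b,d",b+R@[.05,-.0275],b+R@[-.05,.0275])
o,Rr,y=state();T=s["R"]
plan(*( b+R@[-.05,.0275]+.0236*np.array([.974,-.225])),-.0139,-103)
E
```

```text
[ 0.6093836  -0.30970397] -103.24114971130598 0.09304080171595985 0.04887094679185663
[ 0.52495904 -0.2316159 ] -103.04930625123598 0.09248688393130851 0.04825277974166649
board frame [-28.17775179 -50.00380853]
board frame [28.91752514 49.8229518 ]
place b,d [ 0.60504273 -0.22846765] [ 0.52895727 -0.31353235]
lin cm(now axes) [0.08 9.67 0.19] lin cm(target axes) [0.07 9.67 0.18] ang [ 0.01 -0.05 -0.09]
```

```bash
python3 - <<'E'
from h import *
s=load("w8.pkl");s2=robot.snapshot("wrist");T=np.linalg.inv(s2["T_tool_cam"])
P=np.array([[x,y,.0239,1] for y in(-.0709,-.0259) for x in(-.025,.025)])@T.T
print(np.c_[s2["fx"]*P[:,0]/P[:,2]+s2["cx"],s2["fy"]*P[:,1]/P[:,2]+s2["cy"]])
report()
E
```

```text
[[221.35305864 231.35855515]
 [331.53701505 231.2640032 ]
 [234.09627551 207.20895807]
 [318.73184627 207.14205611]]
t 11.55 pos [ 0.5506 -0.3165  0.083 ] xyaw -102.94 tilt(y) [ 0.     0.002 -1.   ] w 0.541 F [-0.4  0.9 -2.3] j [ 0.61  0.56 -0.19  1.7   0.12  0.89 -1.43]
```

arm_command --linear '[[0.1,2,0.2],[0,2,0],[0,2,0],[0,0,0],[0,0,0]]' --angular '[[0,0,0],[0,0,0],[0,0,0],[0,0,0],[0,0,0]]'

```text
time: 12.05
ee_pos: [0.553, -0.3183, 0.0242]
ee_rot: [0.44, -0.553, 0.553, -0.441]
ft_force: [0.5, 0.1, -2.3]
width: 0.541
```

```bash
python3 - <<'E'
from h import *
report()
plan(.552,-.3188,-.0139,-103)
s=cam("wrist");save(s,"w9.pkl");cv2.imwrite("pics/w9.png",s["color"][:,:,::-1])
report()
plan(.552,-.3188,-.0139,-103)
E
```

```text
t 12.05 pos [ 0.553  -0.3183  0.0242] xyaw -102.90 tilt(y) [ 0.001  0.001 -1.   ] w 0.541 F [ 0.5  0.1 -2.3] j [ 0.6   0.64 -0.17  1.73  0.14  0.79 -1.44]
lin cm(now axes) [ 0.07  3.8  -0.09] lin cm(target axes) [ 0.07  3.81 -0.09] ang [-0.06  0.1  -0.05]
t 12.10 pos [ 0.5536 -0.319   0.0249] xyaw -102.93 tilt(y) [ 0.003 -0.    -1.   ] w 0.545 F [-0.1  0.2 -0.5] j [ 0.6   0.63 -0.17  1.73  0.14  0.79 -1.44]
lin cm(now axes) [ 0.01  3.88 -0.18] lin cm(target axes) [ 0.01  3.88 -0.17] ang [-0.16  0.07 -0.02]
```

View pics/w9.png

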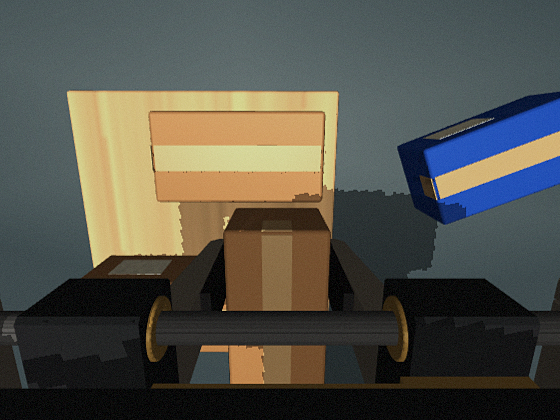

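arm_command --linear '[[0,1.5,-0.1],[0,1.3,0],[0,0,0],[0,0,0]]' --angular '[[0,0,0],[0,0,0],[0,0,0],[0,0,0]]'

```text
time: 12.5
ee_pos: [0.5513, -0.3197, -0.0047]
ee_rot: [0.44, -0.554, 0.554, -0.44]
ft_force: [1.5, -0.0, -1.3]
width: 0.541
```

```bash
python3 - <<'E'
from h import *
report()
plan(.552,-.3188,-.0139,-103)
s=cam("side");crop(s,"pics/s10.png",220,120,360,230,5)
s=cam("wrist");save(s,"w10.pkl");cv2.imwrite("pics/w10.png",s["color"][:,:,::-1])
E
```

```text
t 12.50 pos [ 0.5513 -0.3197 -0.0047] xyaw -103.04 tilt(y) [ 0.001  0.    -1.   ] w 0.541 F [ 1.5 -0.  -1.3] j [ 0.59  0.67 -0.17  1.74  0.15  0.74 -1.45]
lin cm(now axes) [-0.1   0.92  0.04] lin cm(target axes) [-0.1   0.92  0.05] ang [-0.02 -0.04 -0.03]
```

View pics/s10.png

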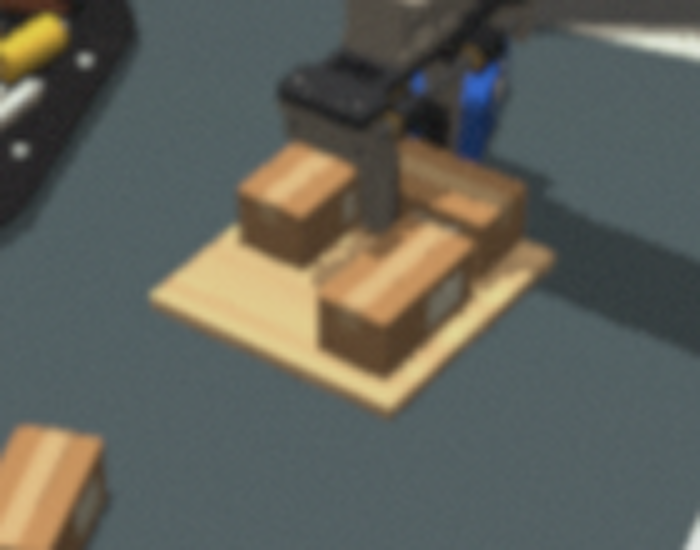

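View pics/w10.png

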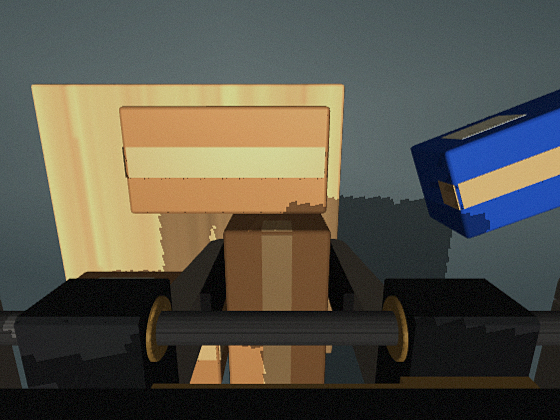

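```bash
python3 - <<'E'
from h import *
s=load("w10.pkl")
crop(s,"pics/w10c.png",215,190,345,250,6)
p=back(s,[(275,212.5)],.057);q=back(s,[(275,231.5)],.066)
print(p,q,p-q, np.linalg.norm((p-q)[0,:2]))
E
```

```text
[[ 0.58125793 -0.32605857  0.057     ]] [[ 0.57485126 -0.3246011   0.066     ]] [[ 0.00640667 -0.00145747 -0.009     ]] 0.006570360673264346
```

View pics/w10c.png

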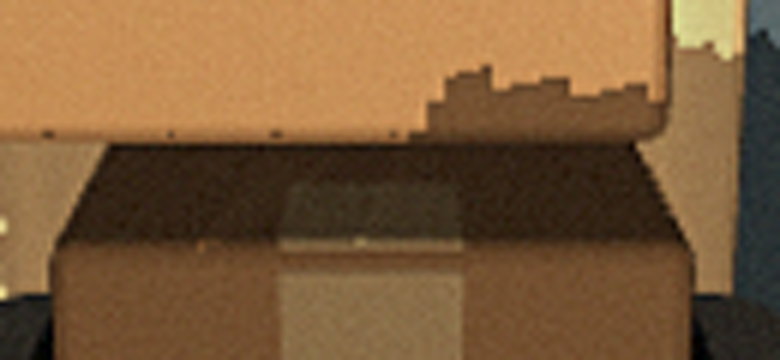

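arm_command --linear '[[-0.1,0.4,0],[0,0.3,0],[0,0.2,0],[0,0,0]]' --angular '[[0,0,0],[0,0,0],[0,0,0],[0,0,0]]'

```text
time: 13.0
ee_pos: [0.5518, -0.3188, -0.0134]
ee_rot: [0.44, -0.553, 0.554, -0.44]
ft_force: [0.2, -0.5, -0.9]
width: 0.541
```

```bash
python3 - <<'E'
from h import *
report()
plan(.552,-.3188,-.0139,-103)
E
```

```text
t 13.00 pos [ 0.5518 -0.3188 -0.0134] xyaw -103.03 tilt(y) [ 0.001 -0.    -1.   ] w 0.541 F [ 0.2 -0.5 -0.9] j [ 0.59  0.69 -0.16  1.74  0.15  0.73 -1.45]
lin cm(now axes) [-0.    0.05  0.02] lin cm(target axes) [-0.    0.05  0.02] ang [-0.06 -0.03 -0.01]
```

arm_command --linear '[[0,0.1,0],[0,0,0]]' --angular '[[0,0,0],[0,0,0]]'

```text
time: 13.2
ee_pos: [0.5523, -0.319, -0.0138]
ee_rot: [0.44, -0.553, 0.554, -0.44]
ft_force: [-0.3, -0.0, -1.7]
width: 0.544
```

arm_command --linear '[[0,0.1,0],[0,0,0]]' --angular '[[0,0,0],[0,0,0]]'

```text
time: 13.4
ee_pos: [0.5523, -0.319, -0.0138]
ee_rot: [0.44, -0.553, 0.554, -0.44]
ft_force: [-2.4, 1.8, 6.0]
width: 0.544
```

arm_command --linear '[[0,0.1,0],[0,0,0]]' --angular '[[0,0,0],[0,0,0]]'

```text
time: 13.6
ee_pos: [0.5523, -0.3191, -0.0138]
ee_rot: [0.44, -0.553, 0.554, -0.44]
ft_force: [-5.3, 1.5, 13.6]
width: 0.546
```

arm_command --linear '[[0,-0.2,0],[0,0,0],[0,0,0],[0,0,0]]' --angular '[[0,0,0],[0,0,0],[0,0,0],[0,0,0]]' --grip 0.72

```text
time: 14.0
ee_pos: [0.5521, -0.3189, -0.0142]
ee_rot: [0.44, -0.553, 0.554, -0.44]
ft_force: [-0.1, -0.7, -0.2]
width: 0.72
```

```bash
python3 - <<'E'
from h import *
report()
s=cam("wrist");cv2.imwrite("pics/w11.png",s["color"][:,:,::-1])
E
```

```text
t 14.00 pos [ 0.5521 -0.3189 -0.0142] xyaw -103.03 tilt(y) [ 0.002 -0.    -1.   ] w 0.720 F [-0.1 -0.7 -0.2] j [ 0.59  0.69 -0.16  1.74  0.16  0.72 -1.45]
```

View pics/w11.png

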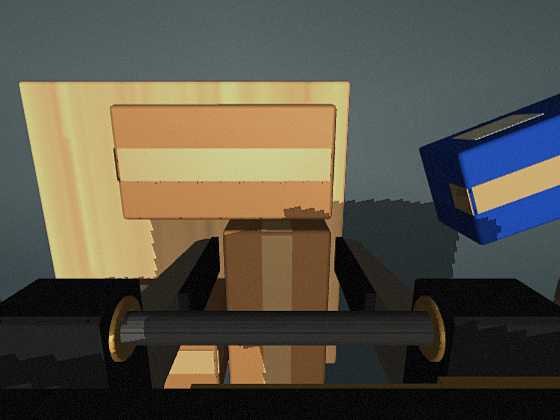

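arm_command --linear '[[0,-1,0],[0,-3,0],[0,-4,0],[0,-4,0],[0,-4,0]]' --angular '[[0,0,0],[0,0,0],[0,0,0],[0,0,0],[0,0,0]]'

```text
time: 14.55
ee_pos: [0.5517, -0.3188, 0.1482]
ee_rot: [0.44, -0.553, 0.554, -0.441]
ft_force: [0.5, -0.3, 0.9]
width: 0.721
```

```bash
python3 - <<'E'
from h import *
report()
s=cam("wrist");save(s,"w12.pkl");cv2.imwrite("pics/w12.png",s["color"][:,:,::-1])
E
```

```text
t 14.55 pos [ 0.5517 -0.3188  0.1482] xyaw -103.02 tilt(y) [ 0.002 -0.    -1.   ] w 0.721 F [ 0.5 -0.3  0.9] j [ 0.62  0.48 -0.2   1.65  0.11  1.01 -1.41]
```

View pics/w12.png

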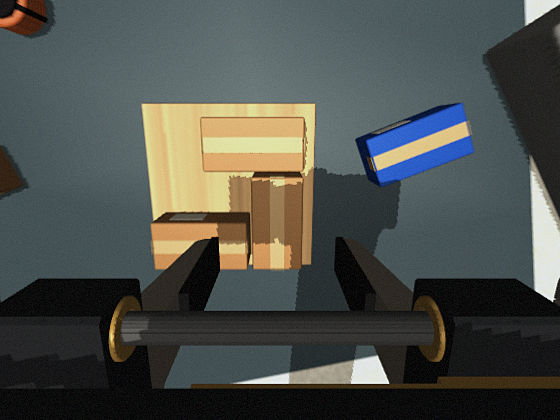

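arm_command --linear '[[0,0,0],[0,0,0],[0,0,0],[0,0,0],[0,0,0]]' --angular '[[0,-8.5,0],[0,-8.5,0],[0,-8.5,0],[0,-8.5,0],[0,-8.5,0]]' --grip 0.85

```text
time: 15.1
ee_pos: [0.5519, -0.319, 0.1465]
ee_rot: [-0.612, 0.354, -0.355, 0.612]
ft_force: [0.2, 0.5, 0.6]
width: 0.852
```

arm_command --linear '[[0,0,0],[0,0,0],[0,0,0],[0,0,0],[0,0,0]]' --angular '[[0,-8.5,0],[0,-8.5,0],[0,-8.5,0],[0,-8.5,0],[0,-8.5,0]]'

```text
time: 15.6
ee_pos: [0.5518, -0.319, 0.1464]
ee_rot: [0.699, -0.108, 0.109, -0.699]
ft_force: [0.5, -0.4, -0.1]
width: 0.846
```

arm_command --linear '[[0,0,0],[0,0,0],[0,0,0],[0,0,0],[0,0,0]]' --angular '[[0,-8.5,0],[0,-8.5,0],[0,-8.5,0],[0,-0.8,0],[0,0,0]]'

```text
time: 16.1
ee_pos: [0.5517, -0.3191, 0.1462]
ee_rot: [0.706, 0.05, -0.049, -0.705]
ft_force: [0.3, 0.1, 0.7]
width: 0.847
```

```bash
python3 - <<'E'
from h import *
report()
plan(.6374,.0315,.09,8.3)
E
```

```text
t 16.10 pos [ 0.5517 -0.3191  0.1462] xyaw 8.08 tilt(y) [ 0.002 -0.    -1.   ] w 0.847 F [0.3 0.1 0.7] j [ 0.91  0.56 -0.62  1.63  0.36  1.06  0.33]
lin cm(now axes) [13.4   5.62 33.51] lin cm(target axes) [13.54  5.62 33.46] ang [ 0.04 -0.22  0.1 ]
```

arm_command --linear '[[1.5,0,4],[1.5,0,4],[1.5,0,4],[1.5,0,4],[1.5,0,4]]' --angular '[[0,0,0],[0,0,0],[0,0,0],[0,0,0],[0,0,0]]'

```text
time: 16.6
ee_pos: [0.5975, -0.1087, 0.1463]
ee_rot: [0.706, 0.051, -0.049, -0.705]
ft_force: [0.4, 0.7, 0.1]
width: 0.847
```

arm_command --linear '[[1.5,1.5,4],[1.5,1.5,4],[1.5,1.5,4],[1.5,1,1.5],[0,0,0]]' --angular '[[0,-0.2,0],[0,0,0],[0,0,0],[0,0,0],[0,0,0]]'

```text
time: 17.1
ee_pos: [0.6368, 0.0367, 0.0899]
ee_rot: [-0.705, -0.054, 0.053, 0.706]
ft_force: [-0.5, 0.9, -0.4]
width: 0.853
```

```bash
python3 - <<'E'
from wfit import *
report()
plan(.6374,.0315,-.028,8.3)
s=cam("wrist");save(s,"w13.pkl");cv2.imwrite("pics/w13.png",s["color"][:,:,::-1])
E
```

```text
t 17.10 pos [0.6368 0.0367 0.0899] xyaw 8.66 tilt(y) [ 0.     0.002 -1.   ] w 0.853 F [-0.5  0.9 -0.4] j [ 0.34  0.64 -0.63  1.67  0.44  0.98 -0.3 ]
lin cm(now axes) [-0.02 11.79 -0.54] lin cm(target axes) [-1.000e-02  1.179e+01 -5.200e-01] ang [-0.08  0.36  0.04]
```

View pics/w13.png

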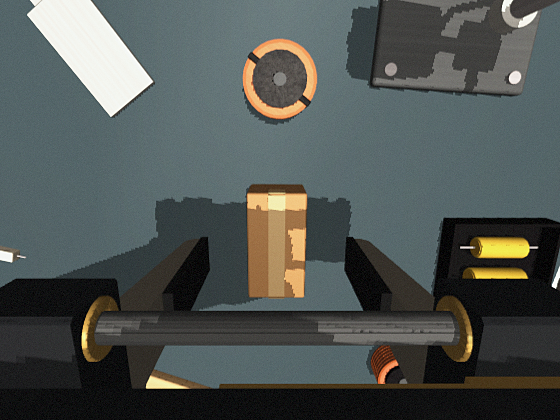

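arm_command --linear '[[0,3,-0.5],[0,3,0],[0,3,0],[0,1.5,0],[0,0,0]]' --angular '[[0,0.3,0],[0,0,0],[0,0,0],[0,0,0],[0,0,0]]'

```text
time: 17.65
ee_pos: [0.6363, 0.0253, -0.0156]
ee_rot: [0.706, 0.049, -0.05, -0.705]
ft_force: [-0.3, -0.4, 0.7]
width: 0.849
```

```bash
python3 - <<'E'
from h import *
report()
plan(.6374,.0315,-.026,8.3)
s=cam("wrist");save(s,"w13.pkl");cv2.imwrite("pics/w14.png",s["color"][:,:,::-1])
E
```

```text
t 17.65 pos [ 0.6363  0.0253 -0.0156] xyaw 8.03 tilt(y) [-0.002 -0.001 -1.   ] w 0.849 F [-0.3 -0.4  0.7] j [ 0.3   0.77 -0.55  1.72  0.53  0.81 -0.36]
lin cm(now axes) [0.19 1.04 0.6 ] lin cm(target axes) [0.19 1.04 0.6 ] ang [ 0.07 -0.27 -0.11]
```

View pics/w14.png

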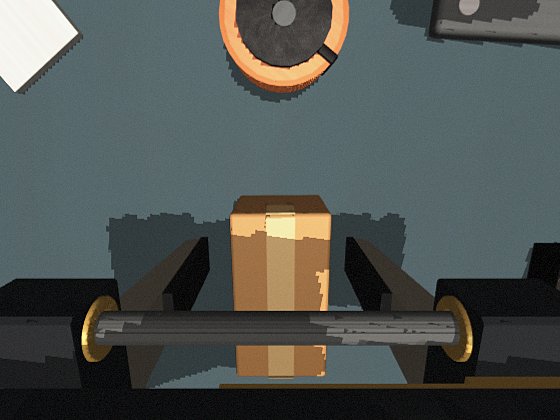

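arm_command --linear '[[0,1,0],[0,0,0],[0,0,0]]' --angular '[[0,0,0],[0,0,0],[0,0,0]]'

```text
time: 18.0
ee_pos: [0.6383, 0.0271, -0.0233]
ee_rot: [0.706, 0.051, -0.049, -0.705]
ft_force: [0.1, -0.7, -0.9]
width: 0.852
```

```bash
python3 - <<'E'
from h import *
report()
plan(.6374,.0315,-.026,8.3)
E
```

```text
t 18.00 pos [ 0.6383  0.0271 -0.0233] xyaw 8.16 tilt(y) [ 0.003 -0.    -1.   ] w 0.852 F [ 0.1 -0.7 -0.9] j [ 0.29  0.78 -0.55  1.72  0.54  0.8  -0.37]
lin cm(now axes) [-0.03  0.27  0.45] lin cm(target axes) [-0.03  0.27  0.45] ang [ 0.05 -0.14  0.15]
```

arm_command --linear '[[0,0.3,0.4],[0,0,0],[0,0,0]]' --angular '[[0,0,0],[0,0,0],[0,0,0]]'

```text
time: 18.3
ee_pos: [0.6374, 0.0315, -0.0268]
ee_rot: [0.705, 0.051, -0.05, -0.705]
ft_force: [-0.0, -0.1, -0.2]
width: 0.854
```

arm_command --linear '[[0,0,0],[0,0,0],[0,0,0],[0,0,0],[0,0,0]]' --angular '[[0,0,0],[0,0,0],[0,0,0],[0,0,0],[0,0,0]]' --grip 0

```text
time: 18.8
ee_pos: [0.6374, 0.031, -0.027]
ee_rot: [0.705, 0.051, -0.05, -0.705]
ft_force: [-0.0, -0.4, -0.5]
width: 0.544
```

arm_command --linear '[[0,0,0],[0,0,0],[0,0,0],[0,0,0]]' --angular '[[0,0,0],[0,0,0],[0,0,0],[0,0,0]]'

```text
time: 19.2
ee_pos: [0.6374, 0.031, -0.027]
ee_rot: [0.706, 0.051, -0.05, -0.705]
ft_force: [0.0, -0.5, 0.1]
width: 0.543
```

```bash
python3 - <<'E'
from h import *
report()
E
```

```text
t 19.20 pos [ 0.6374  0.031  -0.027 ] xyaw 8.16 tilt(y) [ 0.002 -0.    -1.   ] w 0.543 F [ 0.  -0.5  0.1] j [ 0.29  0.78 -0.54  1.72  0.54  0.79 -0.38]
```

arm_command --linear '[[0,-1,0],[0,-2,0],[0,-3,0],[0,-3,0],[0,-2,0]]' --angular '[[0,0,0],[0,0,0],[0,0,0],[0,0,0],[0,0,0]]'

```text
time: 19.7
ee_pos: [0.6378, 0.0316, 0.0857]
ee_rot: [0.705, 0.052, -0.049, -0.705]
ft_force: [-0.1, -0.7, -2.1]
width: 0.539
```

arm_command --linear '[[0,0,0],[0,0,0],[0,0,0],[0,0,0],[0,0,0]]' --angular '[[0,-4,0],[0,-7,0],[0,-8,0],[0,-8,0],[0,-8,0]]'

```text
time: 20.2
ee_pos: [0.6369, 0.0311, 0.0835]
ee_rot: [0.657, 0.263, -0.262, -0.656]
ft_force: [-0.8, 0.2, -1.8]
width: 0.544
```

arm_command --linear '[[0,0,0],[0,0,0],[0,0,0],[0,0,0],[0,0,0]]' --angular '[[0,-8,0],[0,-8,0],[0,-8,0],[0,-6,0],[0,-3.8,0]]'

```text
time: 20.7
ee_pos: [0.6369, 0.0309, 0.0833]
ee_rot: [0.553, 0.441, -0.441, -0.552]
ft_force: [-0.4, 0.3, -1.2]
width: 0.541
```

```bash
python3 - <<'E'
from h import *
report()
plan(.583,-.2234,.085,77)
E
```

```text
t 20.70 pos [0.6369 0.0309 0.0833] xyaw 77.17 tilt(y) [ 0.001 -0.    -1.   ] w 0.541 F [-0.4  0.3 -1.2] j [ 0.5   0.75 -0.89  1.67  0.66  1.05  0.75]
lin cm(now axes) [-25.99  -0.16  -0.4 ] lin cm(target axes) [-25.99  -0.17  -0.47] ang [ 0.08  0.17 -0.01]
```

arm_command --linear '[[-2,0,0],[-4,0,0],[-4,0,0],[-4,0,0],[-4,0,0]]' --angular '[[0,0,0],[0,0,0],[0,0,0],[0,0,0],[0,0,0]]'

```text
time: 21.2
ee_pos: [0.5958, -0.1458, 0.0835]
ee_rot: [0.554, 0.44, -0.44, -0.553]
ft_force: [0.6, -0.6, -1.7]
width: 0.541
```

arm_command --linear '[[-4,0,0],[-3,0,-0.4],[-1,0,0],[0,0,0],[0,0,0]]' --angular '[[0,0,0],[0,0,0],[0,0,0],[0,0,0],[0,0,0]]'

```text
time: 21.7
ee_pos: [0.5827, -0.2209, 0.0834]
ee_rot: [0.553, 0.441, -0.44, -0.553]
ft_force: [0.3, 0.2, -0.8]
width: 0.54
```

```bash
python3 - <<'E'
from h import *
report()
plan(.583,-.2234,-.015,77)
s=cam("wrist");save(s,"w15.pkl");cv2.imwrite("pics/w15.png",s["color"][:,:,::-1])
E
```

```text
t 21.70 pos [ 0.5827 -0.2209  0.0834] xyaw 77.08 tilt(y) [ 0.002  0.001 -1.   ] w 0.540 F [ 0.3  0.2 -0.8] j [ 0.93  0.73 -0.9   1.7   0.65  1.04  1.15]
lin cm(now axes) [-0.25  9.84 -0.07] lin cm(target axes) [-0.24  9.84 -0.09] ang [0.1  0.08 0.08]
```

View pics/w15.png

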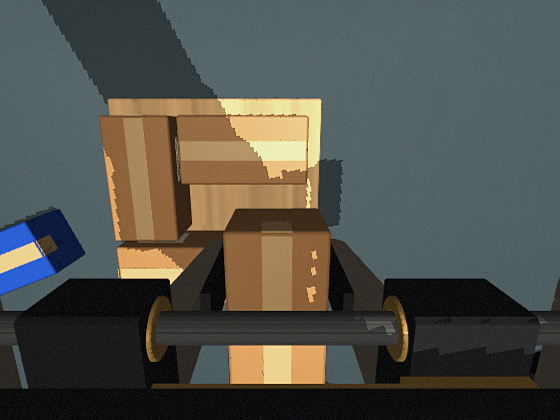

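```bash
python3 - <<'E'
from h import *
s=load("w15.pkl");crop(s,"pics/w15c.png",90,90,340,250,3.2)
E
```

```text
(no output)
```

View pics/w15c.png

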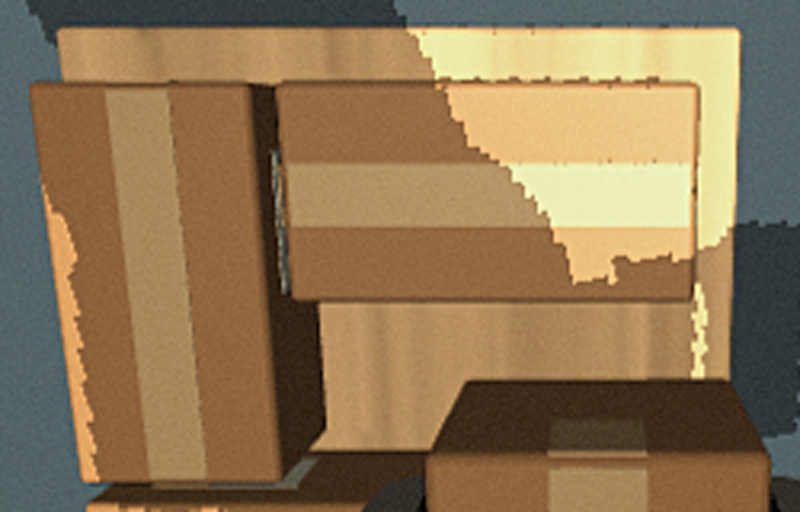

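```bash
python3 - <<'E'
from h import *
b=np.array([.567,-.271]);t=np.radians(77);R=np.array([[np.cos(t),-np.sin(t)],[np.sin(t),np.cos(t)]])
s=load("w15.pkl")
def q(c,z=.057):
    P=(back(s,np.array(c)/3.2+[90,90],z)[:,:2]-b)@R*1000
    print(np.round(P,1).tolist(),np.round(P.mean(0),1))
q([(277,84),(699,84),(694,299),(292,299)])   # c
q([(31,84),(249,84),(281,482),(81,482)])     # d
q([(58,29),(740,29)],.012)
report();plan(.583,-.2234,-.015,77)
E
```

```text
[[-18.8, 73.7], [74.5, 73.8], [74.6, 25.6], [-19.1, 25.6]] [27.8 49.7]
[[-73.2, 73.6], [-25.0, 73.7], [-25.1, -19.7], [-74.0, -19.7]] [-49.3  27. ]
[[-88.2, 88.7], [89.2, 88.8]] [ 0.5 88.8]
t 21.75 pos [ 0.5829 -0.2204  0.0834] xyaw 77.14 tilt(y) [ 0.002  0.001 -1.   ] w 0.546 F [ 0.5 -0.6 -1.3] j [ 0.93  0.73 -0.9   1.7   0.65  1.04  1.15]
lin cm(now axes) [-0.3   9.84 -0.06] lin cm(target axes) [-0.29  9.84 -0.08] ang [0.11 0.14 0.07]
```

arm_command --linear '[[-0.3,2,0],[0,2.5,0],[0,2,0],[0,0,0],[0,0,0]]' --angular '[[0,0,0],[0,0,0],[0,0,0],[0,0,0],[0,0,0]]'

```text
time: 22.25
ee_pos: [0.5818, -0.225, 0.0174]
ee_rot: [-0.553, -0.441, 0.44, 0.553]
ft_force: [-0.1, -0.8, -1.0]
width: 0.543
```

arm_command --linear '[[0,1.5,0],[0,0.8,0],[0,0,0],[0,0,0]]' --angular '[[0,0,0],[0,0,0],[0,0,0],[0,0,0]]'

```text
time: 22.65
ee_pos: [0.5819, -0.226, -0.005]
ee_rot: [0.554, 0.44, -0.44, -0.553]
ft_force: [-0.2, 0.3, -1.5]
width: 0.542
```

```bash
python3 - <<'E'
from h import *
report()
plan(.583,-.2234,-.015,77)
s=cam("wrist");save(s,"w16.pkl");cv2.imwrite("pics/w16.png",s["color"][:,:,::-1])
crop(s,"pics/w16c.png",215,190,345,250,6)
E
```

```text
t 22.65 pos [ 0.5819 -0.226  -0.005 ] xyaw 76.97 tilt(y) [ 0.002 -0.    -1.   ] w 0.542 F [-0.2  0.3 -1.5] j [ 0.89  0.83 -0.82  1.74  0.75  0.91  1.09]
lin cm(now axes) [ 0.28  1.   -0.04] lin cm(target axes) [ 0.28  1.   -0.05] ang [ 0.1  -0.03  0.01]
```

View pics/w16.png

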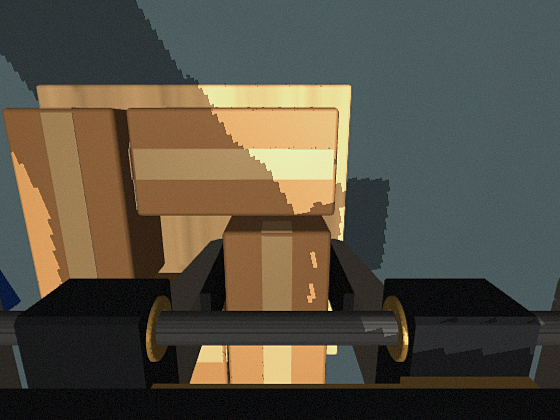

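View pics/w16c.png

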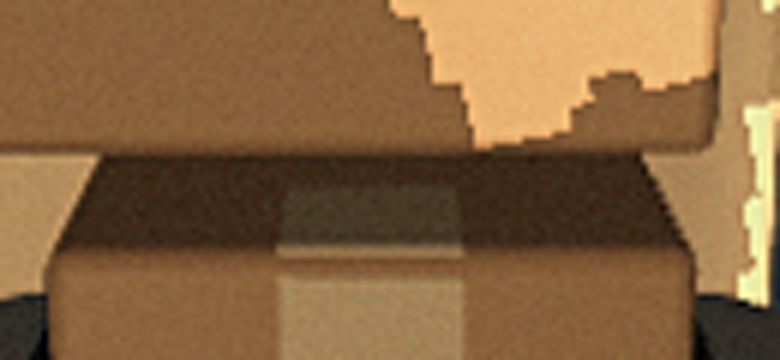

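arm_command --linear '[[0.3,0,0],[0,0,0],[0,0,0]]' --angular '[[0,0,0],[0,0,0],[0,0,0]]'

```text
time: 23.0
ee_pos: [0.5828, -0.223, -0.0046]
ee_rot: [0.554, 0.441, -0.44, -0.553]
ft_force: [0.3, 0.6, -1.1]
width: 0.541
```

```bash
python3 - <<'E'
from h import *
report()
plan(.583,-.2234,-.015,77)
s=load("w16.pkl");p=back(s,[(275,190+153/6)],.057);q=back(s,[(275,190+245/6)],.0675)
print(np.linalg.norm((p-q)[0,:2]))
E
```

```text
t 23.00 pos [ 0.5828 -0.223  -0.0046] xyaw 76.98 tilt(y) [ 0.002 -0.001 -1.   ] w 0.541 F [ 0.3  0.6 -1.1] j [ 0.88  0.83 -0.82  1.74  0.75  0.91  1.08]
lin cm(now axes) [-0.03  1.04 -0.02] lin cm(target axes) [-0.03  1.04 -0.03] ang [ 0.13 -0.02 -0.  ]
0.004180560233680215
```

arm_command --linear '[[0,0.4,-0.05],[0,0.3,0],[0,0.2,0],[0,0,0],[0,0,0]]' --angular '[[0,0,0],[0,0,0],[0,0,0],[0,0,0],[0,0,0]]'

```text
time: 23.5
ee_pos: [0.583, -0.2231, -0.0141]
ee_rot: [0.554, 0.44, -0.44, -0.553]
ft_force: [0.9, -0.0, -2.0]
width: 0.543
```

arm_command --linear '[[0,0.1,0],[0,0,0]]' --angular '[[0,0,0],[0,0,0]]'

```text
time: 23.7
ee_pos: [0.5832, -0.2233, -0.0149]
ee_rot: [0.554, 0.44, -0.44, -0.553]
ft_force: [-0.3, 0.6, -0.5]
width: 0.545
```

arm_command --linear '[[0,0.1,0],[0,0,0]]' --angular '[[0,0,0],[0,0,0]]'

```text
time: 23.9
ee_pos: [0.5832, -0.2233, -0.015]
ee_rot: [0.554, 0.44, -0.44, -0.553]
ft_force: [-2.0, 1.1, 6.2]
width: 0.541
```

```bash
python3 - <<'E'
from h import *
report()
plan(.583,-.2234,-.015,77)
E
```

```text
t 23.90 pos [ 0.5832 -0.2233 -0.015 ] xyaw 76.96 tilt(y) [ 0.002 -0.001 -1.   ] w 0.541 F [-2.   1.1  6.2] j [ 0.87  0.85 -0.8   1.74  0.76  0.89  1.07]
lin cm(now axes) [-0.02  0.    0.02] lin cm(target axes) [-0.02  0.    0.02] ang [ 0.11 -0.04 -0.03]
```

Seated; release gently and rise.

arm_command --linear '[[0,-0.1,0],[0,0,0],[0,0,0],[0,0,0]]' --angular '[[0,0,0],[0,0,0],[0,0,0],[0,0,0]]' --grip 0.72

```text
time: 24.3
ee_pos: [0.5831, -0.2232, -0.0151]
ee_rot: [0.554, 0.44, -0.44, -0.553]
ft_force: [-0.2, -0.2, 0.5]
width: 0.722
```

arm_command --linear '[[0,-1,0],[0,-2,0],[0,-4,0],[0,-4,0],[0,-4,0]]' --angular '[[0,0,0],[0,0,0],[0,0,0],[0,0,0],[0,0,0]]'

```text
time: 24.8
ee_pos: [0.5831, -0.2228, 0.1383]
ee_rot: [0.554, 0.441, -0.44, -0.553]
ft_force: [1.0, -0.7, 0.3]
width: 0.722
```

```bash
python3 - <<'E'
from h import *
report()
s=cam("wrist");save(s,"w17.pkl");cv2.imwrite("pics/w17.png",s["color"][:,:,::-1])
crop(s,"pics/w17c.png",120,90,350,280,3.4)
E
```

```text
t 24.80 pos [ 0.5831 -0.2228  0.1383] xyaw 77.01 tilt(y) [ 0.003 -0.001 -1.   ] w 0.722 F [ 1.  -0.7  0.3] j [ 0.96  0.67 -0.95  1.66  0.6   1.12  1.19]
```

View pics/w17c.png

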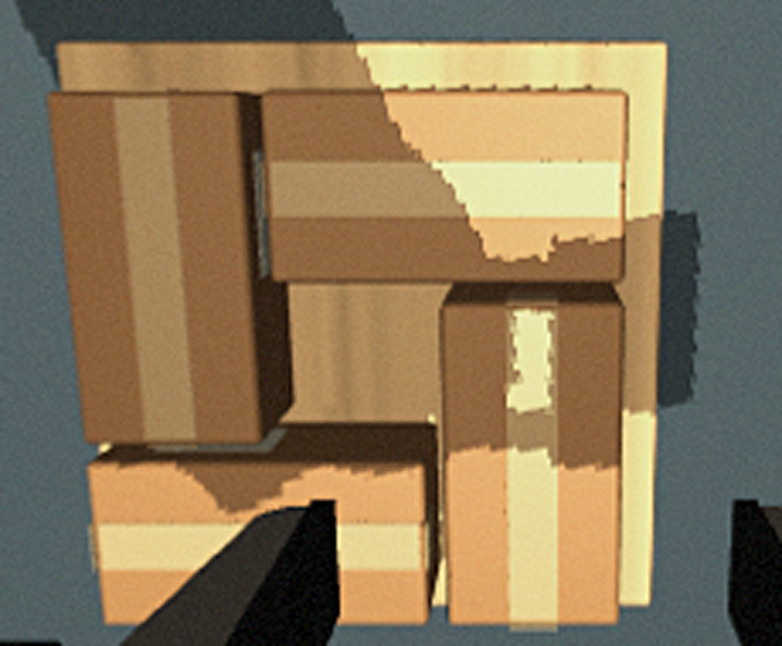

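```bash
python3 - <<'E'
from h import *
b=np.array([.567,-.271]);t=np.radians(77);R=np.array([[np.cos(t),-np.sin(t)],[np.sin(t),np.cos(t)]])
s=load("w17.pkl")
def q(n,c,z=.057):
    P=(back(s,np.array(c)/3.4+[120,90],z)[:,:2]-b)@R*1000
    print(n,np.round(P,1).tolist(),np.round(P.mean(0),1))
q("c",[(263,92),(628,92),(625,281),(274,281)])
q("d",[(49,94),(238,94),(257,442),(87,442)])
q("b",[(444,306),(624,306),(618,624),(450,624)])
q("a",[(90,464),(424,464),(428,624),(104,624)])
E

```

```text
c [[-19.0, 73.8], [74.9, 73.8], [75.1, 25.0], [-19.1, 25.0]] [28.  49.4]
d [[-74.1, 73.3], [-25.4, 73.3], [-26.6, -20.0], [-74.1, -20.0]] [-50.   26.6]
b [[26.4, 18.3], [75.0, 18.2], [75.2, -75.5], [26.2, -75.5]] [ 50.7 -28.6]
a [[-73.9, -26.5], [19.8, -26.5], [19.7, -75.5], [-74.9, -75.5]] [-27.3 -51. ]
```

```bash
python3 - <<'E'
from h import *
a=load("sc0.pkl");b=load("si0.pkl")
crop(a,"pics/rd_sc.png",350,150,430,250,6)
crop(b,"pics/rd_si.png",90,180,190,300,6 if 0 else 5)
E
```

```text
(no output)
```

View pics/rd_sc.png

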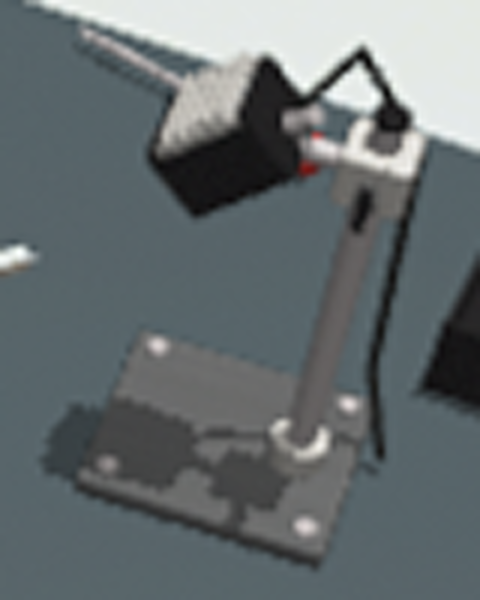

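View pics/rd_si.png

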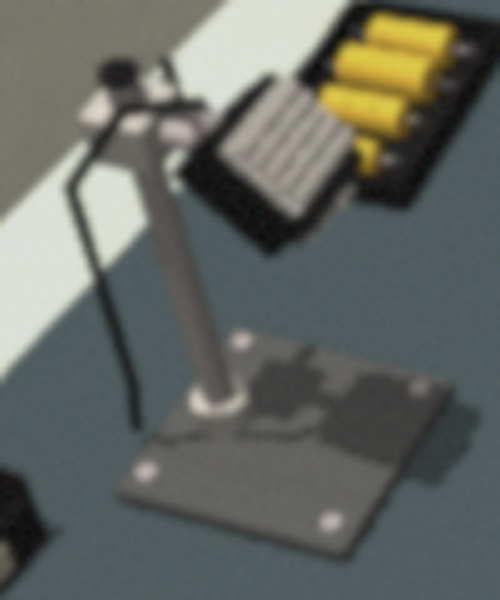

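```bash
python3 - <<'E'
from h import *
a=load("sc0.pkl");b=load("si0.pkl")
P=back(a,np.array([(157,345),(349,404),(306,526),(107,464)])/6+[350,150],.013)[:,:2]
Q=back(b,np.array([(331,521),(146,470),(243,340),(420,387)])/5+[90,180],.013)[:,:2]
print(P,P.mean(0),Q,Q.mean(0))
for X in(P,Q):
    d=(X[1]-X[0]+X[2]-X[3])/2;e=(X[0]-X[3]+X[1]-X[2])/2
    print(np.degrees(np.arctan2(d[1],d[0])),np.linalg.norm(d),np.degrees(np.arctan2(e[1],e[0]))-90,np.linalg.norm(e))
print(back(a,[np.array([300,440])/6+[350,150]],.012),back(b,[np.array([217,402])/5+[90,180]],.012))
# corner
print(back(a,np.array([(143,330),(372,395),(320,555),(80,480)])/6+[350,150],.012))
E
```

```text
[[0.70450013 0.25966569]
 [0.80841585 0.26879789]
 [0.81683753 0.17582009]
 [0.71348992 0.16547385]] [0.76081086 0.21743938] [[0.70235278 0.26103472]
 [0.80624889 0.26989325]
 [0.81397257 0.17663081]
 [0.70988368 0.16858014]] [0.75811448 0.21903473]
5.368840218335132 0.10408829662456603 5.314648537776918 0.09398887041992582
4.647929553907204 0.10433561803137442 4.6956685246488945 0.09317123791376744
[[0.79438161 0.23213277 0.012     ]] [[0.80129476 0.21756086 0.012     ]]
[[0.69354048 0.2676676  0.012     ]
 [0.81677877 0.28222602 0.012     ]
 [0.82919632 0.16176758 0.012     ]
 [0.70537881 0.14913612 0.012     ]]
```

arm_command --linear '[[0,0,0],[0,0,0],[0,0,0],[0,0,0]]' --angular '[[0,6,0],[0,6,0],[0,5.8,0],[0,0,0]]' --grip 0.9

```text
time: 25.25
ee_pos: [0.5833, -0.2231, 0.1367]
ee_rot: [0.616, 0.35, -0.348, -0.614]
ft_force: [0.1, -0.1, -0.2]
width: 0.899
```

```bash
python3 - <<'E'
from h import *
report()
plan(.4386,.3674,.12,59.2)
E
```

```text
t 25.25 pos [ 0.5833 -0.2231  0.1367] xyaw 59.17 tilt(y) [ 0.003 -0.002 -1.   ] w 0.899 F [ 0.1 -0.1 -0.2] j [ 0.92  0.64 -0.88  1.67  0.55  1.09  0.92]
lin cm(now axes) [43.29  1.53 42.69] lin cm(target axes) [43.31  1.67 42.66] ang [ 0.21 -0.03  0.01]
```

arm_command --linear '[[2,0,2],[3,0,3],[3.3,0,3.3],[3.3,0,3.3],[3.3,0,3.3]]' --angular '[[0,0,0],[0,0,0],[0,0,0],[0,0,0],[0,0,0]]'

```text
time: 25.75
ee_pos: [0.5308, -0.0171, 0.1357]
ee_rot: [0.615, 0.351, -0.349, -0.614]
ft_force: [0.6, 0.4, -0.9]
width: 0.902
```

arm_command --linear '[[3.3,0,3.3],[3.3,0,3.3],[3.3,0,3.3],[3.3,0,3.3],[3.3,0,3.3]]' --angular '[[0,0,0],[0,0,0],[0,0,0],[0,0,0],[0,0,0]]'

```text
time: 26.25
ee_pos: [0.4737, 0.2093, 0.1356]
ee_rot: [0.615, 0.351, -0.349, -0.614]
ft_force: [1.6, 0.5, 0.1]
width: 0.899
```

arm_command --linear '[[3.3,0,3.3],[3.3,0,3],[3,0,2],[0,0,0],[0,0,0]]' --angular '[[0,0,0],[0,0,0],[0,0,0],[0,0,0],[0,0,0]]'

```text
time: 26.75
ee_pos: [0.4515, 0.3332, 0.135]
ee_rot: [0.615, 0.351, -0.35, -0.614]
ft_force: [-0.3, -0.6, -0.1]
width: 0.899
```

```bash
python3 - <<'E'
from h import *
report()
plan(.4386,.3674,.12,59.2)
s=cam("wrist");save(s,"w18.pkl");cv2.imwrite("pics/w18.png",s["color"][:,:,::-1])
E
```

```text
t 26.75 pos [0.4515 0.3332 0.135 ] xyaw 59.41 tilt(y) [ 0.002 -0.    -1.   ] w 0.899 F [-0.3 -0.6 -0.1] j [ 0.01  0.56 -0.94  1.82  0.52  1.03 -0.1 ]
lin cm(now axes) [2.29 1.5  2.86] lin cm(target axes) [2.28 1.5  2.87] ang [0.1  0.2  0.05]
```

View pics/w18.png

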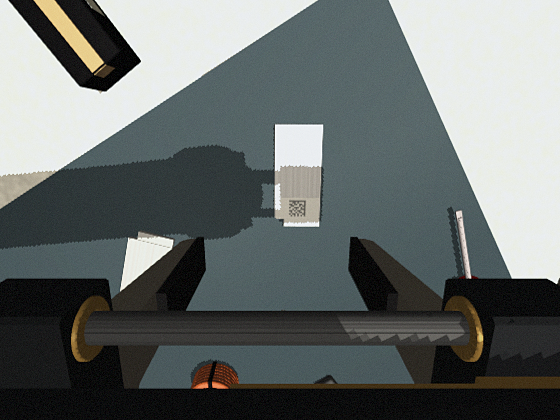

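```bash
python3 - <<'E'
from h import *
s=load("w18.pkl");crop(s,"pics/w18c.png",255,110,345,240,4.5)
E
```

```text
(no output)
```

View pics/w18c.png

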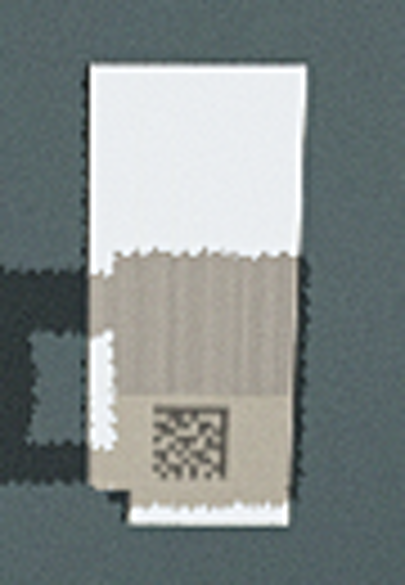

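```bash
python3 - <<'E'
from h import *
s=load("w18.pkl")
c=np.array([(90,64),(307,64),(289,525),(89,525)])/4.5+[255,110]
P=back(s,c,.006)[:,:2]
for p,q in((0,1),(1,2),(2,3),(3,0)):print(np.linalg.norm(P[p]-P[q]))
m=P.mean(0);d=(P[3]+P[2]-P[0]-P[1])/2;y=np.degrees(np.arctan2(d[1],d[0]));print(m,y)
u=d/np.linalg.norm(d)
report();g=m-.010*u;print(g);plan(*g,.04,y+90);plan(*g,-.0385,y+90)
E
```

```text
0.04936764243668541
0.10996377183970965
0.049377955685596046
0.10996505530655508
[0.44764199 0.36156891] -30.827545888076223
t 26.80 pos [0.4521 0.3317 0.1348] xyaw 59.25 tilt(y) [ 0.002 -0.001 -1.   ] w 0.897 F [ 0.5  0.1 -0. ] j [ 0.01  0.56 -0.94  1.82  0.52  1.03 -0.1 ]
[0.43905486 0.36669347]
lin cm(now axes) [2.34 9.47 2.93] lin cm(target axes) [2.33 9.48 2.92] ang [ 0.13  0.08 -0.  ]
lin cm(now axes) [ 2.34 17.32  2.95] lin cm(target axes) [ 2.33 17.33  2.92] ang [ 0.13  0.08 -0.  ]
```

arm_command --linear '[[2.3,3,3],[0,4,0],[0,4,0],[0,2,0],[0,0,0]]' --angular '[[0,0,0],[0,0,0],[0,0,0],[0,0,0],[0,0,0]]'

```text
time: 27.3
ee_pos: [0.4377, 0.3637, 0.0019]
ee_rot: [0.616, 0.347, -0.35, -0.614]
ft_force: [-0.4, 0.0, 0.2]
width: 0.899
```

arm_command --linear '[[0,0,0],[0,0,0]]' --angular '[[0,0,0],[0,0,0]]'

```text
time: 27.5
ee_pos: [0.4397, 0.3676, 0.0063]
ee_rot: [0.615, 0.35, -0.347, -0.615]
ft_force: [0.3, 0.3, 0.3]
width: 0.901
```

```bash
python3 - <<'E'
from h import *
report()
plan(.43905,.3667,-.038,59.17)
s=cam("wrist");save(s,"w19.pkl");cv2.imwrite("pics/w19.png",s["color"][:,:,::-1])
E
```

```text
t 27.50 pos [0.4397 0.3676 0.0063] xyaw 59.11 tilt(y) [ 0.004  0.001 -1.   ] w 0.901 F [0.3 0.3 0.3] j [-0.17  0.73 -0.79  1.87  0.7   0.84 -0.29]
lin cm(now axes) [-0.12  4.43  0.02] lin cm(target axes) [-0.11  4.43  0.01] ang [ 0.16 -0.06  0.17]
```

View pics/w19.png

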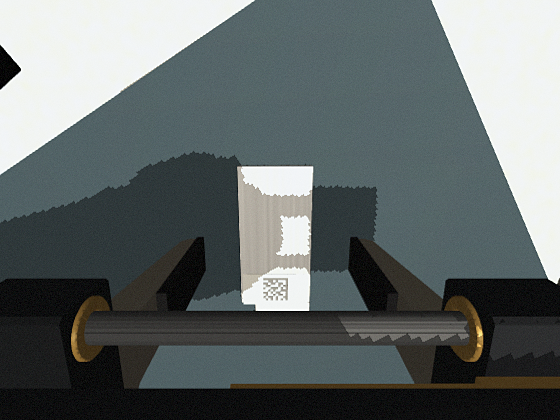

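arm_command --linear '[[-0.1,2,0],[0,1.5,0],[0,0.5,0],[0,0,0],[0,0,0]]' --angular '[[0,0,0],[0,0,0],[0,0,0],[0,0,0],[0,0,0]]'

```text
time: 28.05
ee_pos: [0.438, 0.367, -0.035]
ee_rot: [0.615, 0.35, -0.349, -0.615]
ft_force: [-0.3, -0.3, 0.2]
width: 0.902
```

```bash
python3 - <<'E'
from h import *
report()
plan(.43905,.3667,-.038,59.17)
E
```

```text
t 28.05 pos [ 0.438  0.367 -0.035] xyaw 59.18 tilt(y) [ 0.002  0.    -1.   ] w 0.902 F [-0.3 -0.3  0.2] j [-0.2   0.79 -0.74  1.88  0.76  0.77 -0.34]
lin cm(now axes) [ 0.03  0.3  -0.11] lin cm(target axes) [ 0.03  0.3  -0.11] ang [0.09 0.01 0.07]
```

arm_command --linear '[[0,0.2,-0.1],[0,0.1,0],[0,0,0]]' --angular '[[0,0,0],[0,0,0],[0,0,0]]'

```text
time: 28.35
ee_pos: [0.439, 0.3662, -0.0382]
ee_rot: [0.615, 0.35, -0.348, -0.615]
ft_force: [0.2, 0.1, 0.8]
width: 0.899
```

```bash
python3 - <<'E'
from h import *
report()
s=cam("side");crop(s,"pics/s20.png",170,280,310,400,5)
s=cam("wrist");save(s,"w20.pkl");cv2.imwrite("pics/w20.png",s["color"][:,:,::-1])
E
```

```text
t 28.35 pos [ 0.439   0.3662 -0.0382] xyaw 59.17 tilt(y) [ 0.002 -0.    -1.   ] w 0.899 F [0.2 0.1 0.8] j [-0.2   0.79 -0.74  1.88  0.76  0.77 -0.34]
```

View pics/s20.png

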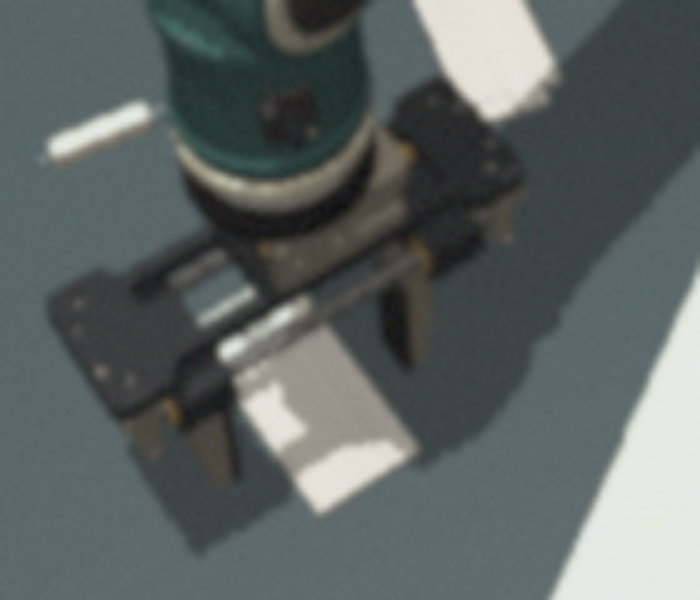

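View pics/w20.png

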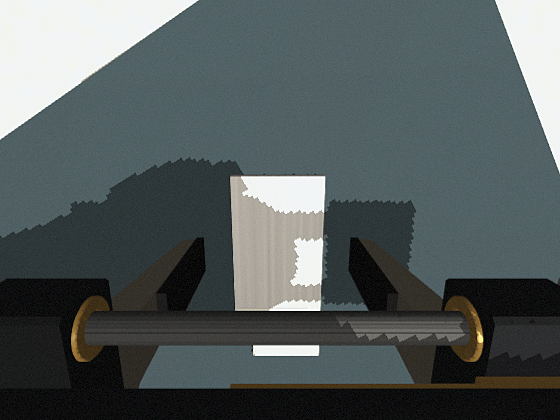

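arm_command --linear '[[0,0,0],[0,0,0],[0,0,0],[0,0,0],[0,0,0]]' --angular '[[0,0,0],[0,0,0],[0,0,0],[0,0,0],[0,0,0]]' --grip 0.2

```text
time: 28.95
ee_pos: [0.4387, 0.3661, -0.0382]
ee_rot: [0.615, 0.35, -0.349, -0.614]
ft_force: [-1.2, -1.6, 5.5]
width: 0.538
```

arm_command --linear '[[0,0,0],[0,0,0]]' --angular '[[0,0,0],[0,0,0]]'

```text
time: 29.15
ee_pos: [0.4387, 0.3661, -0.0382]
ee_rot: [0.615, 0.35, -0.349, -0.614]
ft_force: [-0.3, -1.7, 5.3]
width: 0.538
```

```bash
python3 - <<'E'
from h import *
report()
s=cam("wrist");save(s,"w21.pkl");cv2.imwrite("pics/w21.png",s["color"][:,:,::-1])
E
```

```text
t 29.15 pos [ 0.4387  0.3661 -0.0382] xyaw 59.17 tilt(y) [ 0.002 -0.    -1.   ] w 0.538 F [-0.3 -1.7  5.3] j [-0.2   0.79 -0.74  1.88  0.76  0.77 -0.34]
```

View pics/w21.png

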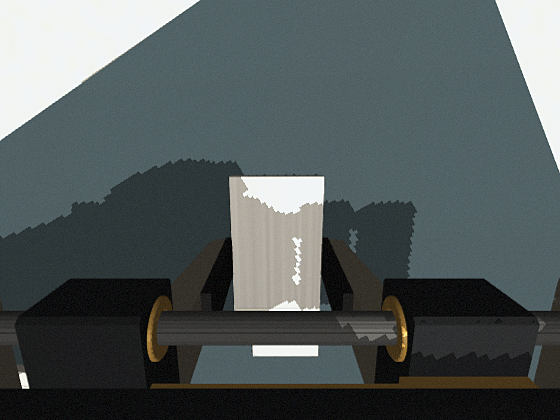

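arm_command --linear '[[0,-0.5,0],[0,-1.5,0],[0,-3,0],[0,-3,0],[0,-2.4,0]]' --angular '[[0,0,0],[0,0,0],[0,0,0],[0,0,0],[0,0,0]]' --grip 0

```text
time: 29.7
ee_pos: [0.4387, 0.3667, 0.068]
ee_rot: [0.615, 0.35, -0.348, -0.615]
ft_force: [1.1, 0.3, -0.9]
width: 0.539
```

```bash
python3 - <<'E'
from h import *
report()
s=cam("wrist");save(s,"w22.pkl");cv2.imwrite("pics/w22.png",s["color"][:,:,::-1])
E
```

```text
t 29.70 pos [0.4387 0.3667 0.068 ] xyaw 59.20 tilt(y) [ 0.003  0.001 -1.   ] w 0.539 F [ 1.1  0.3 -0.9] j [-0.11  0.65 -0.86  1.84  0.62  0.93 -0.23]
```

View pics/w22.png

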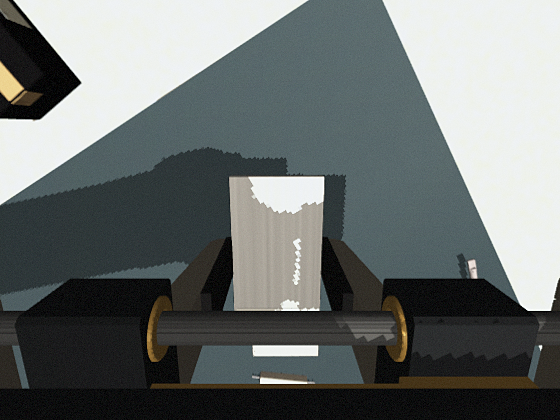

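arm_command --linear '[[0,0,0],[0,0,0],[0,0,0],[0,0,0],[0,0,0]]' --angular '[[0,-5,0],[0,-7,0],[0,-7,0],[0,-7,0],[0,-5,0]]'

```text
time: 30.25
ee_pos: [0.4386, 0.3661, 0.0661]
ee_rot: [0.499, 0.502, -0.501, -0.498]
ft_force: [-0.6, 0.1, -1.5]
width: 0.536
```

arm_command --linear '[[0,0,0],[0,0,0]]' --angular '[[0,-4.8,0],[0,0,0]]'

```text
time: 30.45
ee_pos: [0.4385, 0.366, 0.0658]
ee_rot: [0.478, 0.522, -0.521, -0.477]
ft_force: [0.1, -0.9, -1.0]
width: 0.54
```

```bash
python3 - <<'E'
from h import *
report()
plan(.5832,.2027,.0658,95)
E
```

```text
t 30.45 pos [0.4385 0.366  0.0658] xyaw 94.97 tilt(y) [ 0.001  0.    -1.   ] w 0.540 F [ 0.1 -0.9 -1. ] j [-0.03  0.73 -1.    1.84  0.73  0.99  0.31]
lin cm(now axes) [-17.53   0.02 -13.  ] lin cm(target axes) [-17.53  -0.   -12.99] ang [ 0.08 -0.03 -0.  ]
```

arm_command --linear '[[-2,0,-1.5],[-2.5,0,-1.9],[-2.5,0,-1.9],[-2.5,0,-1.9],[-2.5,0,-1.9]]' --angular '[[0,0,0],[0,0,0],[0,0,0],[0,0,0],[0,0,0]]'

```text
time: 30.95
ee_pos: [0.5404, 0.2534, 0.0661]
ee_rot: [0.479, 0.521, -0.52, -0.478]
ft_force: [-0.4, 0.1, 0.1]
width: 0.537
```

arm_command --linear '[[-2.5,0,-1.9],[-2,0,-1.3],[-1,0,-0.7],[0,0,0],[0,0,0]]' --angular '[[0,0,0],[0,0,0],[0,0,0],[0,0,0],[0,0,0]]'

```text
time: 31.45
ee_pos: [0.5823, 0.2043, 0.0661]
ee_rot: [0.478, 0.522, -0.521, -0.477]
ft_force: [-1.0, 0.4, -0.1]
width: 0.538
```

```bash
python3 - <<'E'
from h import *
report()
plan(.5832,.2027,.0658,95)
a=cam("scene");b=cam("side");save(a,"sc2.pkl");save(b,"si2.pkl")
crop(a,"pics/sc23.png",270,120,430,250,4.6)
crop(b,"pics/si23.png",80,170,260,310,4.2)
E
```

```text
t 31.45 pos [0.5823 0.2043 0.0661] xyaw 95.01 tilt(y) [ 0.001  0.001 -1.   ] w 0.538 F [-1.   0.4 -0.1] j [ 0.28  0.79 -0.98  1.73  0.75  1.05  0.69]
lin cm(now axes) [-0.17  0.03 -0.08] lin cm(target axes) [-0.17  0.03 -0.08] ang [0.07 0.01 0.03]
```

View pics/sc23.png

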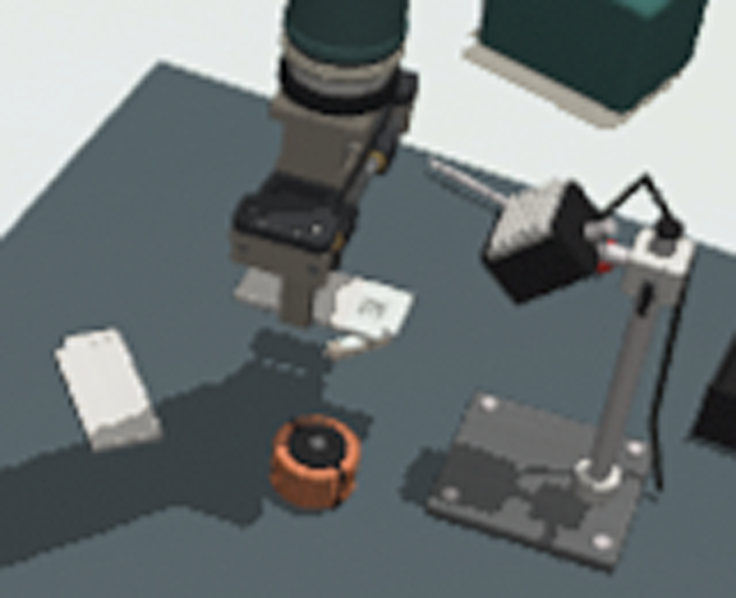

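View pics/si23.png

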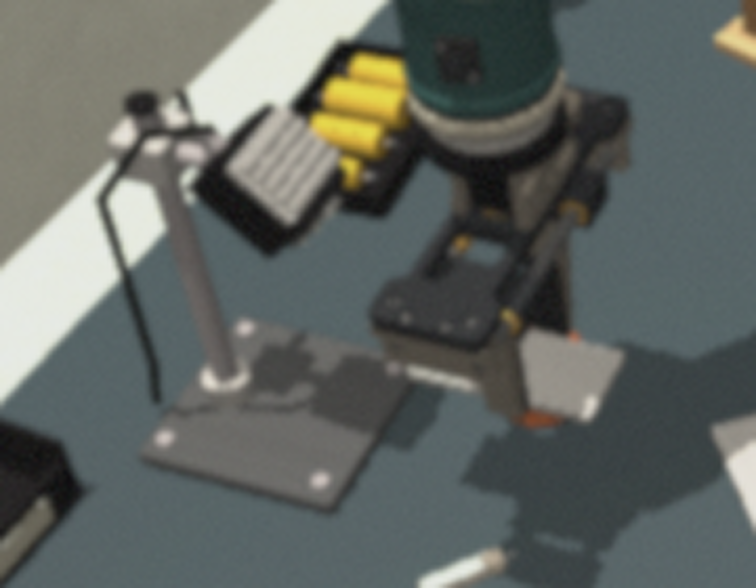

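arm_command --linear '[[-0.15,0,-0.1],[0,0,0],[0,0,0]]' --angular '[[0,0,0],[0,0,0],[0,0,0]]'

```text
time: 31.85
ee_pos: [0.5841, 0.202, 0.0659]
ee_rot: [0.478, 0.522, -0.521, -0.477]
ft_force: [1.0, -0.5, -0.8]
width: 0.539
```

```bash
python3 - <<'E'
from h import *
report()
plan(.5832,.2027,.0658,95)
o,R,y=state()
a=cam("scene");b=cam("side");save(a,"sc3.pkl")
# plate frame: x=-tool z, offset .0099, z = ee z+.0412
X=-R[:,2];Y=-R[:,0]*-1
Yp=np.cross([0,0,1],X)
mid=o["ee_pos"]+X*.0099+np.array([0,0,.0412])
lab=mid+.034*X;print("label",lab,"target",[.6270,.2066,.107], "xyaw",np.degrees(np.arctan2(X[1],X[0])))
C=[mid+u*X+v*Yp+[0,0,.003] for u,v in((.055,.025),(.055,-.015),(.045,-.025),(-.055,-.025),(-.055,.025))]
for s,n,(u0,v0,u1,v1) in((a,"sc24",(300,140,430,250)),(b,"si24",(150,220,260,290))):
    im=cv2.resize(s["color"][v0:v1,u0:u1,::-1],None,fx=6,fy=6,interpolation=cv2.INTER_CUBIC)
    for p in (proj(s,C)-[u0,v0]+.5)*6-.5: cv2.drawMarker(im,(int(p[0]),int(p[1])),(0,0,255),0,12,1)
    for p in (proj(s,[lab+[0,0,.003]])-[u0,v0]+.5)*6-.5: cv2.drawMarker(im,(int(p[0]),int(p[1])),(0,255,0),0,12,1)
    # reader model marks
    t=np.radians(5);r=np.array([.7595,.2182,0])
    f=lambda x,yy,z:r+[x*np.cos(t)-yy*np.sin(t),x*np.sin(t)+yy*np.cos(t),z]
    for q in [f(sx*.065,sy*.06,.012) for sx in(-1,1) for sy in(-1,1)]+[f(.035,0,.246),f(-.055,0,.185)]:
        p=((proj(s,[q])-[u0,v0]+.5)*6-.5)[0];cv2.drawMarker(im,(int(p[0]),int(p[1])),(255,0,255),0,14,1)
    cv2.imwrite("pics/%s.png"%n,im)
E
```

```text
t 31.85 pos [0.5841 0.202  0.0659] xyaw 95.00 tilt(y) [ 0.002 -0.    -1.   ] w 0.539 F [ 1.  -0.5 -0.8] j [ 0.28  0.79 -0.98  1.72  0.75  1.05  0.7 ]
lin cm(now axes) [0.08 0.01 0.09] lin cm(target axes) [0.08 0.01 0.09] ang [ 0.1   0.   -0.03]
label [0.62787397 0.20582199 0.10718951] target [0.627, 0.2066, 0.107] xyaw 5.001851674993371
```

View pics/sc24.png

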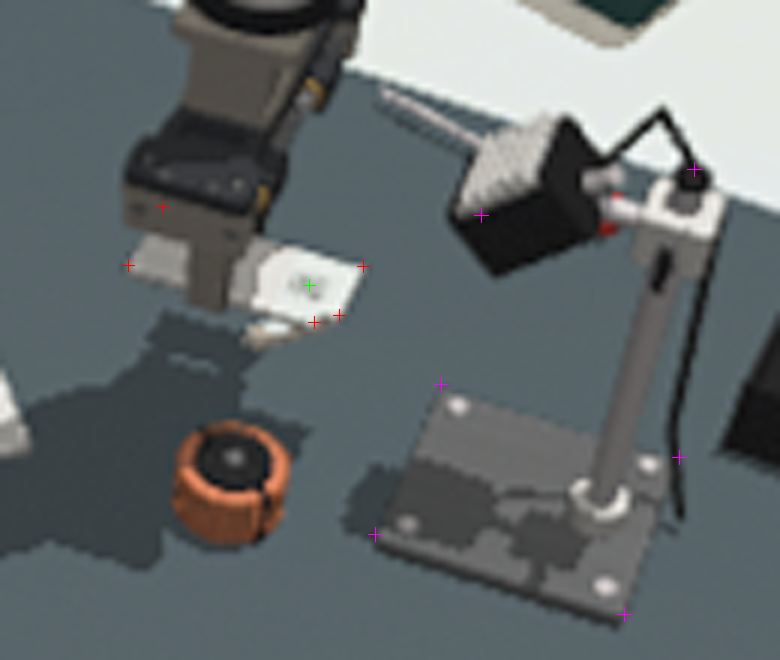

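View pics/si24.png

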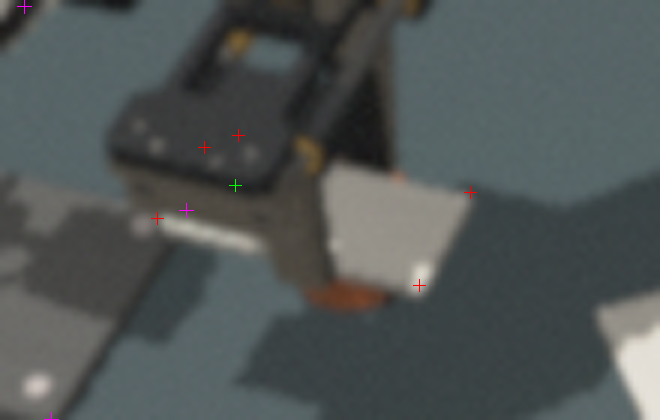

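```bash
python3 - <<'E'
from h import *
a=load("sc3.pkl");crop(a,"pics/sc25.png",190,220,350,370,4.8/1.25)
E
```

```text
(no output)
```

View pics/sc25.png

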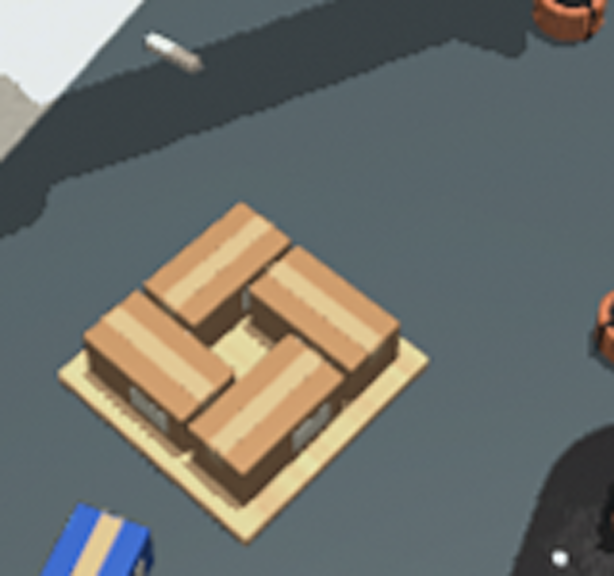

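The pinwheel is closed and intact. Handing in while holding the plate.

```bash
python3 - <<'E'
from h import *
report();print(robot.hand_in())
E
```

```text
t 31.95 pos [0.5842 0.2018 0.0659] xyaw 94.99 tilt(y) [ 0.002 -0.    -1.   ] w 0.539 F [ 0.5 -1.  -0.9] j [ 0.28  0.79 -0.98  1.72  0.75  1.05  0.7 ]
the job is handed in; nothing more can be done
None
```

I set both brown cartons into the empty places and closed the pinwheel. I then took the label-up plate 10 mm to the plain side of its middle and handed in at 32 s, still holding it at the reader.

**Pinwheel:** in the wrist picture after the second placing, all four cartons measured within about 1.2 mm of nominal. The gaps measured about 6.5 mm between the rounded top edges, so roughly 5 mm between the faces. The final scene picture shows all four still in place.

**Plate:** it is level, label up, with its label end along the reader's +x (5.0° against my measured 5° for the reader). The label is about 1.2 mm from my computed reading point, and the predicted plate corners matched both fixed cameras. My two cameras put the reader's position about 3 mm apart, so the reading point carries that uncertainty too.

**Disagreement with the description:** the real fingertips end about 40 mm short of the stated TCP. My first two tries at the first carton therefore closed in the air above it; the carton did not move. I used the measured tip after that. Contact forces in my readings stayed below about 15 N, and I touched nothing else on the bench.

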